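# Weigh two look-alike hubs in the hand and stow each in its lane

### The arm

A 6-joint arm with a two-finger parallel gripper is mounted at the origin on a cart in front of the work surface, level with it; the furniture and walls round the work are solid. World frame = base frame: x ahead of the robot, y to its left, z up, the work surface at z = 0. Lengths are in m, angles in rad, forces in N, time in s.
With the tool pointing down it reaches from about 0.375 to 0.975 m from the base axis. Payload 3.8 kg.
Tool frame: the origin (TCP) lies midway between the tips of the shut fingers; the grasp point (between the pads) lies 19 mm behind it (ctrl.grip_depth is the distance from the TCP to the grasp point, in m); x points along the fingers, y is the direction in which the jaws open and shut, and the axes are right-handed (so a half turn about x gives the same grasp; the last joint's range is limited). The gripper opens to 88 mm and grips with 3 to 60 N. Pads are 18 mm wide; open, the fingers measure 123 mm over their backs; the gripper's body (75 mm by 187 mm) begins 45 mm behind the grasp point.
Start: joints at [-1.339, 0.264, 1.604, -0, 1.274, -0.037], TCP at [0.179, -0.651, 0.239] pointing down, gripper open.
Joint ranges: [-2.63, 2.63], [-0.94, 2.18], [0.31, 2.57], [-1.31, 4.45], [0, 2.66], [-2.55, 2.55]. Speed limits (rad/s): [2.57, 2.57, 3.14, 3.14, 3.14, 3.14].

### API

Orientations are given as [roll, pitch, yaw] about the fixed x, y, z axes, in that order (R = Rz(yaw) Ry(pitch) Rx(roll)).
In Python, from rig import ctrl, cams, workorder gives the robot as it stands. The module is installed in compiled form; this text tells all that it offers.
- The arm moves only by the tool step_arm, never from a script. Its argument "plan" is a list of rows, each a list of 6 numbers: the shift along the tool's x, y, z in cm, then the turn, a rotation vector about the tool's x, y, z in degrees. In form: [[tx, ty, tz, rx, ry, rz], ...]. A call has 1 to 8 rows; each row is the pose to reach, as a shift and turn from the pose commanded when the call began, along the tool's axes at that moment; what a row does not reach only later rows make up. A row lasts 1/10 s, in which the tool goes at most 50 mm and 8.59 degrees, less where a joint would pass 70% of its speed; a pose out of reach is approached as far as the arm can. A call with a gripper value outside its range is refused whole. "hand" is the finger opening in cm, from 0 to 8.81, set as the call begins (left out, the last holds). The fingers move at their own pace and stop on an object; "force" is the grip in N (left out, the last holds). Time passes only in rows, so rows that repeat a pose let the fingers close. It gives the time, the measured TCP pose, the force and the opening at its end, in the units of the state.
- ctrl.get_state(): the state, without advancing time (a new reading comes with each control period).
- cams.grab_frame(name): name is "scene" or "top" or "wrist"; returns (picture, depth): 400x640x3 uint8, red, green, blue; 400x640 float32, m along the optical axis (not along the pixel's ray), 0 where there is no reading.
- cams.camera_params(name): a dict with "mtx" (3x3 intrinsics, pixels), "dist_coeffs" ([k1, k2, p1, p2, k3] as OpenCV has them; the pictures are not rectified), "R" (3x3) and "t" (3): a world point X has camera coordinates R X + t. Camera axes: x right, y down, z forward; pixel columns grow to the right and rows downward; lengths in m; the calibration is good to about 2 mm. A picture is of the moment at which its call begins: read the wrist's pose just before it. camera_params takes no time and is no camera call; for the wrist camera it gives the pose at the moment of the call.
- workorder.job_done(): hands the job in, once; it reports no verdict.
The state is a dict: "t": time; "qpos": joint angles; "qvel": joint speeds; "joint_torque": joint torques, N m; "tool_pos": TCP position; "tool_rot": TCP orientation; "contact_force": force on the tool from outside, world axes, zero at the start; "torque": the same for the moment, N m; "width": finger opening in m.
Only numpy, scipy, OpenCV 4.12 (cv2) and the standard library are available. Lean on these libraries where they do the work, as an engineer would, in place of code of your own. Each camera call takes 0.05 s, during which the arm holds its last target.

### The job

These two steel hubs look the same, but one is solid (about 0.75 kg) and one is hollow (about 0.24 kg): tell which is which by lifting, then stand the solid one in the lane marked with a full disc and the hollow one in the lane marked with an open ring. Set each down gently on its lane floor short of the sliding stop, then slide it along until it has met the stop and pushed it back about 7 mm (at least 3 mm, never beyond 12 mm), then let go, leaving it upright on the lane floor. Leave the collars and the bottle beside them alone.

Things in the scene. Friction and masses are not known exactly. Their poses are not given: they have to be found in the camera images.
- hub_1: closed steel hub, upright, like its twin: flange 56 mm across, 10 mm high; drum 46 mm across (grasp here) from 12 to 68 mm up; 73 mm high over all. Origin: centre of the underside, z up. Its unseen, slightly loose core makes it solid (whole hub about 0.75 kg, 7.4 N) or hollow (0.24 kg, 2.4 N): one of the two hubs is solid, the other hollow, either name can be either.
- hub_2: closed steel hub, upright, like its twin: flange 56 mm across, 10 mm high; drum 46 mm across (grasp here) from 12 to 68 mm up; 73 mm high over all. Origin: centre of the underside, z up. Its unseen, slightly loose core makes it solid (whole hub about 0.75 kg, 7.4 N) or hollow (0.24 kg, 2.4 N): one of the two hubs is solid, the other hollow, either name can be either.
- rack_solid: fixed aluminium lane for the solid hub, marked by a full dark disc, 39 mm across, on the white plate over its far end. Origin on its centre line at table level; x along the lane from the mouth (-0.060 m) to the end block (0.116 m, 76 mm high with its mark). Slippery floor (friction about 0.12) 6 mm thick, 64 mm wide; side-wall tops 24 mm above the table. A sliding stop stands part-way down the lane.
- rack_hollow: fixed aluminium lane for the hollow hub, marked by an open dark ring, 38 mm across, on the white plate over its far end. Origin on its centre line at table level; x along the lane from the mouth (-0.060 m) to the end block (0.116 m, 76 mm high with its mark). Slippery floor (friction about 0.12) 6 mm thick, 64 mm wide; side-wall tops 24 mm above the table. A sliding stop stands part-way down the lane.
- solid_in (a point): set-down point in the solid lane: on the lane floor (6 mm above the table), on the centre line 55 mm in from the mouth; axes as the lane's. Ahead stands the stop, 56 mm wide; its rubber pad, 45 to 67 mm above the table, meets the hub's drum (the flange passes below). Pad face 50 to 88 mm beyond this point in x, different each time and not measured; a hub set down here is clear of it.
- hollow_in (a point): set-down point in the hollow lane: on the lane floor (6 mm above the table), on the centre line 55 mm in from the mouth; axes as the lane's. Ahead stands the stop, 56 mm wide; its rubber pad, 45 to 67 mm above the table, meets the hub's drum (the flange passes below). Pad face 50 to 88 mm beyond this point in x, different each time and not measured; a hub set down here is clear of it.
- stop_solid (a joint): how far the sliding stop in the solid lane has been pushed towards the end block, in m: 0 at the start, hard end at 0.020. It resists with a steady friction of about 6 N and stays where it is left. The value does not tell where in the lane the stop stands.
- stop_hollow (a joint): how far the sliding stop in the hollow lane has been pushed towards the end block, in m: 0 at the start, hard end at 0.020. It resists with a steady friction of about 6 N and stays where it is left. The value does not tell where in the lane the stop stands.
- collar_a: loose bystander, to be left alone: pump collar, 28 mm across and 34 mm high, origin at the centre of its underside
- collar_b: loose bystander, to be left alone: pump collar, 28 mm across and 34 mm high, origin at the centre of its underside
- green_bottle: loose bystander, to be left alone: plain green bottle, 46 by 68 by 198 mm, origin at the centre of its underside
Not all that is in view belongs to the job. Leave any green look-alike of the hub_2 alone.

How it is judged:
At the end, for the whole second after the job is handed in: The solid (heavier) hub stands upright (within 0.06 rad) on the floor of the full-disc lane and the hollow (lighter) one on the floor of the open-ring lane, each within 8 mm of the lane's centre line, released and at rest, and each lane's stop has been pushed back by 3 to 12 mm (value of joint stop_solid between 0.003 and 0.012 m and value of joint stop_hollow between 0.003 and 0.012 m and linear speed of each of hub_1, hub_2 below 0.02 m/s and ((x of hub_1 in the frame of rack_solid between 0.005 and 0.08 m and y of hub_1 in the frame of rack_solid between -0.008 and 0.008 m and z of hub_1 in the frame of rack_solid between 0.002 and 0.01 m and angle between each of hub_1, hub_2's own z axis and vertical below 0.06 rad and contact force between hub_1 and rack_solid above 5 N and x of hub_2 in the frame of rack_hollow between 0.005 and 0.08 m and y of hub_2 in the frame of rack_hollow between -0.008 and 0.008 m and z of hub_2 in the frame of rack_hollow between 0.002 and 0.01 m and contact force between hub_2 and rack_hollow below 4 N) or (x of hub_2 in the frame of rack_solid between 0.005 and 0.08 m and y of hub_2 in the frame of rack_solid between -0.008 and 0.008 m and z of hub_2 in the frame of rack_solid between 0.002 and 0.01 m and angle between each of hub_2, hub_1's own z axis and vertical below 0.06 rad and contact force between hub_2 and rack_solid above 5 N and x of hub_1 in the frame of rack_hollow between 0.005 and 0.08 m and y of hub_1 in the frame of rack_hollow between -0.008 and 0.008 m and z of hub_1 in the frame of rack_hollow between 0.002 and 0.01 m and contact force between hub_1 and rack_hollow below 4 N))); the robot touches nothing.
It fails at once if a stop was shoved back more than 14 mm (value of joint any of stop_solid, stop_hollow above 0.014 m).
It fails at once if a stop was pushed with the fingers or arm instead of with a hub (contact force between any of the fingers, the arm and stop_solid above 1 N or contact force between any of the fingers, the arm and stop_hollow above 1 N).
It fails at once if a hub was pressed or knocked hard (over 40 N) on a lane (contact force between any of hub_1, hub_2 and rack_solid above 40 N or contact force between any of hub_1, hub_2 and rack_hollow above 40 N).
It fails at once if a bystander was moved more than 30 mm (distance of any of collar_a, collar_b, green_bottle from where it was at the start of the episode above 0.03 m).
It also fails if it takes over 72 s, if anything falls off the work surface, if the arm or the gripper's body presses on something with over 40 N, if the wrist force passes 120 N, or if a joint passes its speed limit or range.

## Working session

There is one attempt and no reset: what is moved stays moved. The work goes in short steps, Python scripts to look and compute and a tool call to move; the robot and the scene stay as the last step left them, time stands still between calls to the robot, and variables do not carry over. Pictures are saved under pics/ and viewed, and the job is handed in when it is done.

Besides the shell and the picture viewer there is one more tool, called after "Request:" as name(argument=value, ...), one argument or row to a line, values as JSON. step_arm: Moves the arm, as the interface text tells. Its arguments: {"type":"object","properties":{"plan":{"type":"array","items":{"type":"array","items":{"type":"number"}}},"hand":{"type":"number"},"force":{"type":"number"}},"required":["plan"]}

```bash
mkdir -p pics
python3 - <<'E'
from rig import ctrl,cams
import cv2
print(ctrl.get_state(), ctrl.grip_depth)
for n in ["scene","top"]:
    p=cams.camera_params(n); print(n,p)
    im,d=cams.grab_frame(n)
    import numpy as np
    np.savez(f"pics/{n}0.npz",im=im,d=d)
    cv2.imwrite(f"pics/{n}0.png",im[:,:,::-1])
E
```

```text
{'t': 0.0, 'qpos': array([-1.33893947e+00,  2.64785046e-01,  1.60534886e+00, -7.71881997e-06,
        1.27369318e+00, -3.68641203e-02]), 'qvel': array([ 0.00166213, -0.00082785,  0.00081342, -0.00034686,  0.00077137,
        0.00117566]), 'joint_torque': array([ 4.90532711e-04, -5.02116823e+01, -3.56866693e+01,  7.29615055e-02,
        2.93811411e-02, -1.78255018e-04]), 'tool_pos': array([ 0.17906974, -0.6500883 ,  0.23738008]), 'tool_rot': array([-1.60435959,  1.56856188,  1.80595631]), 'contact_force': array([-0.4464942 ,  0.8261591 , -1.21865668]), 'torque': array([ 0.00554941, -0.04667397,  0.00890945]), 'width': 0.08786092454240177} 0.0187
scene {'mtx': array([[483.63195787,   0.        , 305.40881341],
       [  0.        , 483.63195787, 197.29243806],
       [  0.        ,   0.        ,   1.        ]]), 'dist_coeffs': array([-0.02301996,  0.        ,  0.        ,  0.        ,  0.        ]), 'R': array([[-0.8200944 , -0.57214285, -0.00988601],
       [-0.36729609,  0.53956307, -0.75760496],
       [ 0.43879239, -0.6176765 , -0.65263848]]), 't': array([0.44351794, 0.19392583, 1.21028464])}
top {'mtx': array([[504.32463388,   0.        , 330.6682613 ],
       [  0.        , 504.32463388, 193.59551798],
       [  0.        ,   0.        ,   1.        ]]), 'dist_coeffs': array([-0.03382651,  0.        ,  0.        ,  0.        ,  0.        ]), 'R': array([[ 0.00978445, -0.99995115, -0.00140334],
       [-0.98845717, -0.00945978, -0.15120494],
       [ 0.15118428,  0.0028666 , -0.98850144]]), 't': array([0.01472728, 0.53549314, 1.43128036])}
```

View pics/scene0.png

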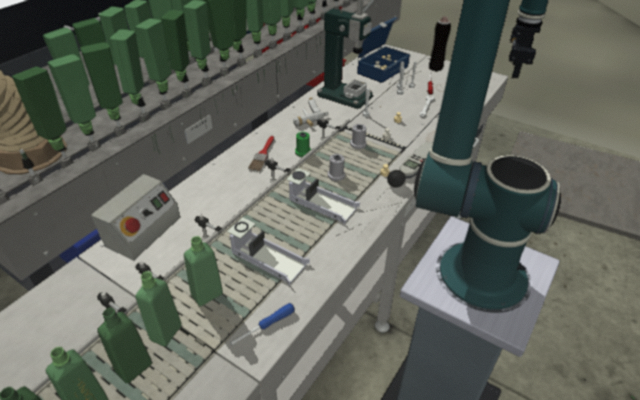

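View pics/top0.png

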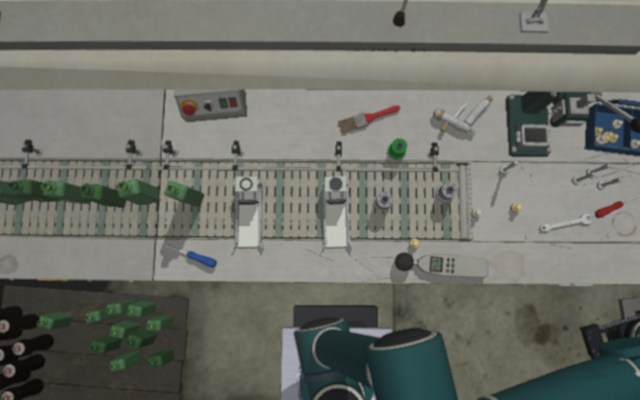

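Top view: the ring lane is at about (247,212) and the disc lane at about (337,212). Steel hubs are at (383,203) and (447,191). The green look-alike is at (398,148). I'll zoom in to confirm.

Run:
```python
import cv2,numpy as np
z=np.load("pics/top0.npz"); im=z['im'];d=z['d']
c=im[130:270,160:540]
cv2.imwrite("pics/topc.png",cv2.resize(c,None,fx=2.1,fy=2.1,interpolation=cv2.INTER_CUBIC)[:,:,::-1])
c=im[130:270,225:360]
cv2.imwrite("pics/topl.png",cv2.resize(c,None,fx=4.2,fy=4.2,interpolation=cv2.INTER_CUBIC)[:,:,::-1])
z=np.load("pics/scene0.npz"); im=z['im']
c=im[110:290,210:440]
cv2.imwrite("pics/scenec.png",cv2.resize(c,None,fx=3.3,fy=3.3,interpolation=cv2.INTER_CUBIC)[:,:,::-1])
```

```text
(no output)
```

View pics/topc.png

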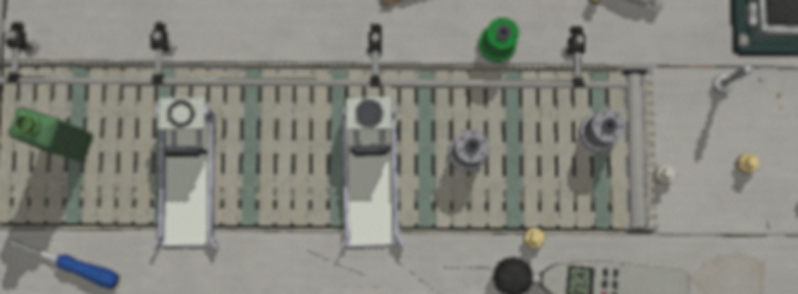

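View pics/topl.png

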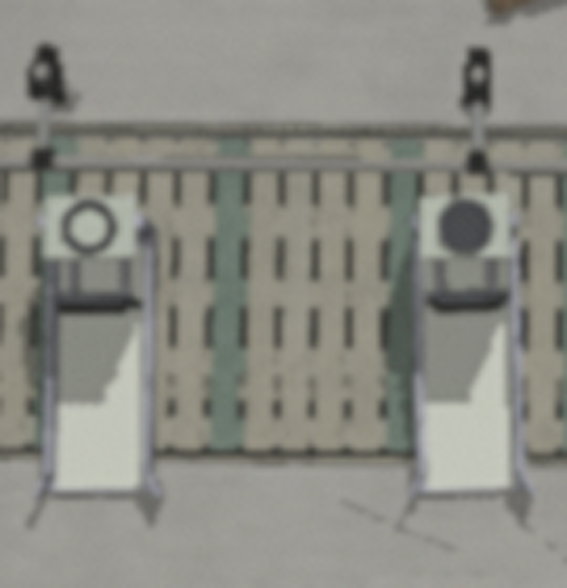

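View pics/scenec.png

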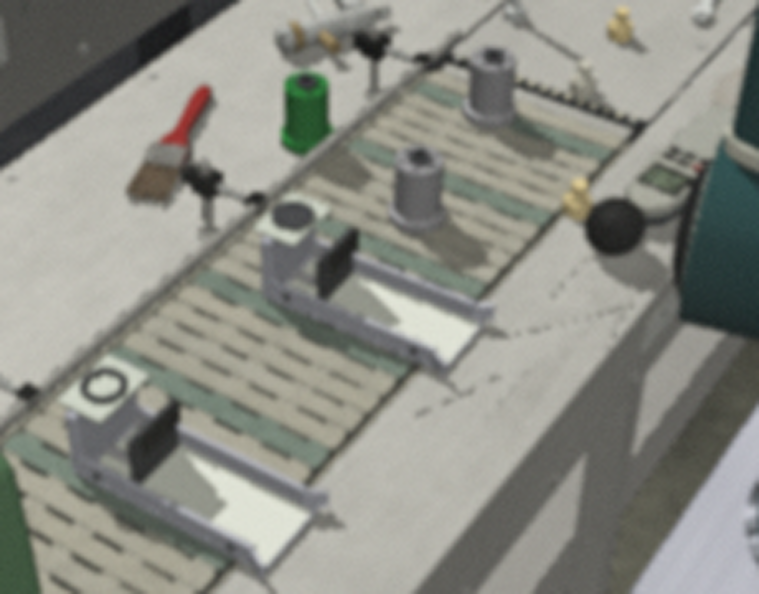

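The crops show two candidates for grey hubs, at top (383,203) and (447,191). The green look-alike, at (398,148), is rejected by colour, and the collars are small (brass, at (414,244), (515,208), (475,213)). The full disc is the right lane and the open ring the left one.

```bash
cat > h.py <<'E'
import numpy as np,cv2
from rig import cams,ctrl
from scipy.spatial.transform import Rotation as Ro
def rays(P,px):
    px=np.asarray(px,float).reshape(-1,1,2)
    n=cv2.undistortPoints(px,P['mtx'],P['dist_coeffs'])[:,0]
    return np.c_[n,np.ones(len(n))]
def plane(P,px,z):
    r=rays(P,px)@P['R']; c=-P['R'].T@P['t']
    s=(z-c[2])/r[:,2]
    return c+r*s[:,None]
def cloud(P,d):
    v,u=np.mgrid[0:400,0:640]
    r=rays(P,np.c_[u.ravel(),v.ravel()])*d.reshape(-1,1)
    X=(r-P['t'])@P['R']; X[d.ravel()==0]=np.nan
    return X.reshape(400,640,3)
def proj(P,X):
    rv=cv2.Rodrigues(P['R'])[0]
    return cv2.projectPoints(np.asarray(X,float).reshape(-1,1,3),rv,P['t'],P['mtx'],P['dist_coeffs'])[0][:,0]
def tool():
    s=ctrl.get_state(); return s['tool_pos'],Ro.from_euler('xyz',s['tool_rot']).as_matrix(),s
E
python3 - <<'E'
from h import *
P=cams.camera_params("top")
z=np.load("pics/top0.npz"); im=z['im'];d=z['d']
X=cloud(P,d); 
print("table z", np.nanmedian(X[250:270,240:300,2]), np.nanmedian(X[150:160,260:320,2]))
m=((X[...,2]>0.05)&(X[...,2]<0.11)).astype(np.uint8); m[:130]=0;m[262:]=0
n,l,st,c=cv2.connectedComponentsWithStats(m)
for i in range(1,n):
    if st[i,4]>15:
        q=X[l==i]; print(st[i],c[i].round(1),np.median(q,0).round(3),np.nanmax(q[:,2]).round(3), 'min',q.min(0).round(3),'max',q.max(0).round(3))
        print('   col',im[l==i].mean(0).round())
# marks
for nm,(a,b,cc,dd) in dict(ring=(236,174,260,194),disc=(324,174,350,194)).items():
    g=im[b:dd,a:cc].astype(int).sum(2); k=g<330
    ys,xs=np.nonzero(k); print(nm,len(xs),xs.mean()+a,ys.mean()+b, plane(P,[[xs.mean()+a,ys.mean()+b]],0.076))
E
```

```text
table z -6.169848260466495e-05 -0.0005099646591294094
[520 130  30  16 192] [535.1 139.8] [ 0.692 -0.583  0.061] 0.068 min [ 0.682 -0.623  0.05 ] max [ 0.731 -0.539  0.068]
   col [119. 120. 117.]
[592 130  48  23 154] [611.6 145.4] [ 0.68  -0.805  0.059] 0.068 min [ 0.667 -0.894  0.05 ] max [ 0.731 -0.753  0.068]
   col [47. 61. 75.]
[  0 139 148  31 890] [ 74.8 160.2] [0.607 0.786 0.066] 0.09 min [0.597 0.556 0.05 ] max [0.688 0.999 0.09 ]
   col [100.  99.  95.]
[391 138  16  17 208] [398.6 145.7] [ 0.673 -0.177  0.069] 0.083 min [ 0.652 -0.198  0.053] max [ 0.698 -0.155  0.083]
   col [ 51. 102.  61.]
[ 157  140  302   32 1716] [301.9 162.8] [0.606 0.102 0.067] 0.092 min [ 0.597 -0.348  0.053] max [0.688 0.527 0.092]
   col [106. 106. 101.]
[507 161  11   8  43] [511.8 164.3] [ 0.618 -0.496  0.094] 0.11 min [ 0.612 -0.507  0.05 ] max [ 0.624 -0.492  0.11 ]
   col [105. 106. 103.]
[596 163  14   8  56] [602.9 166.8] [ 0.613 -0.761  0.091] 0.11 min [ 0.608 -0.771  0.05 ] max [ 0.621 -0.757  0.11 ]
   col [94. 95. 93.]
[582 172  13   7  51] [588.5 175.2] [ 0.588 -0.717  0.09 ] 0.109
[... 1164 characters left out ...]
 16 211] [383.9 199.4] [ 0.516 -0.133  0.069] 0.081 min [ 0.494 -0.156  0.051] max [ 0.538 -0.111  0.081]
   col [112. 111. 113.]
[237 199  20   6 102] [246.4 201.4] [0.507 0.262 0.063] 0.072 min [0.499 0.235 0.05 ] max [0.515 0.29  0.072]
   col [72. 73. 72.]
[326 199  20   5  88] [335.5 200.9] [0.51  0.006 0.064] 0.073 min [ 0.504 -0.022  0.055] max [0.518 0.033 0.073]
   col [71. 72. 71.]
[398 255  14   7  47] [404.2 258.9] [ 0.347 -0.19   0.053] 0.061 min [ 0.342 -0.211  0.05 ] max [ 0.359 -0.173  0.061]
   col [50. 50. 48.]
ring 96 247.54166666666666 183.63541666666666 [[0.55647183 0.25782034 0.076     ]]
disc 168 335.9940476190476 183.49404761904762 [[0.55926867 0.00487838 0.076     ]]
```

Run:
```python
from h import *
P=cams.camera_params("top")
z=np.load("pics/top0.npz"); im=z['im'];d=z['d']
X=cloud(P,d)
# side-wall edges: wall tops z~0.024, use depth 0.016..0.032
for nm,yc in dict(ring=0.258,disc=0.005).items():
    h=X[...,2]
    m=(np.abs(X[...,1]-yc)<0.055)&(X[...,0]>0.40)&(X[...,0]<0.49)
    for lo,hi in ((0.016,0.034),):
        w=m&(h>lo)&(h<hi)
        q=X[w]
        L=q[q[:,1]>yc];R=q[q[:,1]<yc]
        for s in (L,R):
            if len(s)>3:
                f=np.polyfit(s[:,0],s[:,1],1); print(nm,len(s),'y at .45',np.polyval(f,.45).round(4),'slope',f[0].round(4),s[:,0].min().round(3))
    # floor via whiteness
    g=cv2.GaussianBlur(im,(3,3),0).astype(int).min(2)
    w=(g>165)&(np.abs(X[...,1]-yc)<0.045)&(X[...,0]>0.37)&(X[...,0]<0.49)
    vs,us=np.nonzero(w); q=plane(P,np.c_[us,vs],0.006)
    for k in range(int(vs.min()),int(vs.max())+1,3):
        r=q[vs==k]; 
        if len(r): print('  row',k,'x',r[:,0].mean().round(4),'y',r[:,1].min().round(4),r[:,1].max().round(4))
```

```text
ring 70 y at .45 0.2961 slope 0.0056 0.401
ring 63 y at .45 0.228 slope 0.0472 0.402
  row 211 x 0.4861 y 0.2387 0.2417
  row 214 x 0.4771 y 0.2384 0.2444
  row 217 x 0.4682 y 0.2381 0.2471
  row 220 x 0.4592 y 0.2379 0.2497
  row 223 x 0.4503 y 0.2376 0.2554
  row 226 x 0.4413 y 0.2373 0.261
  row 229 x 0.4323 y 0.237 0.2904
  row 232 x 0.4234 y 0.2367 0.2901
  row 235 x 0.4145 y 0.2365 0.2898
  row 238 x 0.4057 y 0.2362 0.2894
  row 241 x 0.3968 y 0.2359 0.2891
  row 244 x 0.388 y 0.2356 0.2888
disc 58 y at .45 0.037 slope 0.0064 0.401
disc 54 y at .45 -0.0312 slope 0.0496 0.402
  row 211 x 0.4886 y -0.0201 -0.0142
  row 214 x 0.4797 y -0.0202 -0.0142
  row 217 x 0.4707 y -0.0202 -0.0084
  row 220 x 0.4618 y -0.0203 -0.0055
  row 223 x 0.4528 y -0.0203 0.0004
  row 226 x 0.4437 y -0.0204 0.0329
  row 229 x 0.4349 y -0.0234 0.0328
  row 232 x 0.426 y -0.0235 0.0327
  row 235 x 0.4171 y -0.0235 0.0326
  row 238 x 0.4083 y -0.0236 0.0325
  row 241 x 0.3995 y -0.0236 0.0294
  row 244 x 0.3907 y -0.0237 0.0293
```

Run:
```python
from h import *
p,R,s=tool(); print(p,'\n',R.round(3)); print('qpos',s['qpos'])
for A in [(0.516,-0.133,0.16),(0.546,-0.320,0.16)]:
    print((R.T@(np.array(A)-p)*100).round(1))
W=cams.camera_params("wrist");print(W['R'].round(3),-W['R'].T@W['t'],W['mtx'])
```

```text
[ 0.17910322 -0.65014579  0.23753355] 
 [[-0.001  0.266 -0.964]
 [ 0.002 -0.964 -0.266]
 [-1.    -0.002 -0.   ]]
qpos [-1.33889047e+00  2.64665876e-01  1.60521337e+00 -4.96733314e-05
  1.27371007e+00 -3.68959465e-02]
[  7.8 -40.9 -46.2]
[  7.8 -22.1 -44.1]
[[ 0.265 -0.964 -0.002]
 [-0.914 -0.251  0.32 ]
 [-0.309 -0.083 -0.948]] [ 0.25931996 -0.62944611  0.38283995] [[350.82506765   0.         314.28026008]
 [  0.         350.82506765 192.85815754]
 [  0.           0.           1.        ]]
```

Request:
step_arm(
  plan=[
    [0,-4,-4,3,0,0],
    [0,-8,-8.5,7,0,0],
    [0,-11,-12,12,0,0],
    [0,-14,-16,15.4,0,0],
    [0,-17,-19.5,15.4,0,0],
    [0,-20,-23,15.4,0,0],
    [0,-23,-26,15.4,0,0],
    [0,-25,-28,15.4,0,0],
  ],
  hand=8.8,
)

```text
t: 0.9
tool_pos: [0.3837, -0.3322, 0.2383]
tool_rot: [-1.464, 1.569, 1.68]
contact_force: [-0.0, -0.1, 1.0]
width: 0.0877
```

Run:
```python
from h import *
p,R,s=tool(); print(p,'\n',R.round(3)); print('qpos',s['qpos'])
for A in [(0.516,-0.133,0.20),(0.546,-0.320,0.20)]:
    print((R.T@(np.array(A)-p)*100).round(1))
```

```text
[ 0.38374022 -0.33224953  0.23825005] 
 [[-0.     0.002 -1.   ]
 [ 0.001 -1.    -0.002]
 [-1.    -0.001  0.   ]]
qpos [-7.63272098e-01 -5.46655575e-02  1.95492722e+00  9.29576937e-04
  1.24237911e+00  8.05303369e-01]
[  3.9 -19.9 -13.3]
[  3.8  -1.2 -16.2]
```

Request:
step_arm(
  plan=[
    [0,-4,-2.5,0,0,0],
    [1,-8,-5,0,0,0],
    [2,-12,-8,0,0,0],
    [3,-16,-11,0,0,0],
    [3.8,-19.9,-13.2,0,0,0],
    [3.8,-19.9,-13.2,0,0,0],
    [3.8,-19.9,-13.2,0,0,0],
  ],
)

```text
t: 1.6
tool_pos: [0.5145, -0.1354, 0.1999]
tool_rot: [0.001, 1.569, -3.138]
contact_force: [-0.1, -0.3, 0.2]
width: 0.0881
```

Run:
```python
from h import *
p,R,s=tool(); print(p,R.round(3),s['contact_force'])
P=cams.camera_params("wrist")
im,d=cams.grab_frame("wrist")
np.savez("pics/w1.npz",im=im,d=d,R=P['R'],t=P['t'],mtx=P['mtx'],dist=P['dist_coeffs'])
cv2.imwrite("pics/w1.png",im[:,:,::-1])
print(proj(P,[[0.516,-.133,.073],[0.516,-.133,0],p]))
```

```text
[ 0.51453125 -0.13536204  0.19993131] [[-0.002  0.003 -1.   ]
 [-0.    -1.    -0.003]
 [-1.     0.     0.002]] [-0.10721347 -0.3278931   0.17955105]
[[309.86048115 180.69443966]
 [310.70368047 159.75838228]
 [311.75532911 262.0081511 ]]
```

View pics/w1.png

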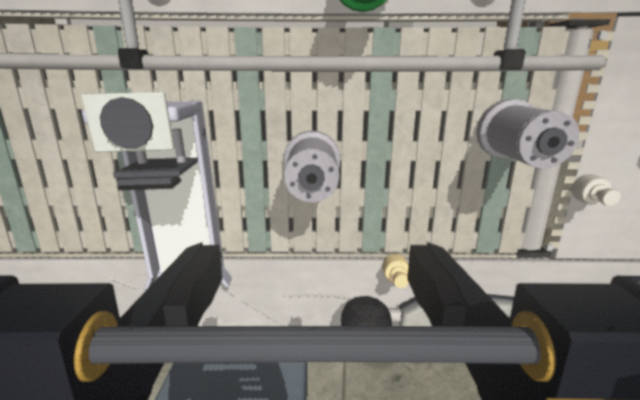

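The wrist view shows hub A with its bore at about (312,178) and hub B at about (552,142). Next to them are the disc mark at (127,123), the stop pad at (155,172), and brass and white collars at (398,268) and (597,188). I'll refine the numbers.

Run:
```python
from h import *
z=np.load("pics/w1.npz"); P=dict(R=z['R'],t=z['t'],mtx=z['mtx'],dist_coeffs=z['dist']); im=z['im'];d=z['d']
g=cv2.cvtColor(im,cv2.COLOR_RGB2GRAY)
X=cloud(P,d)
for nm,(u,v) in dict(A=(312,178),B=(552,142)).items():
    s=g[v-14:v+15,u-14:u+15]; k=(s<75).astype(np.uint8)
    n,l,st,c=cv2.connectedComponentsWithStats(k)
    i=1+np.argmin([np.hypot(*(c[j]-14))-st[j,4]*0.05 for j in range(1,n)])
    q=c[i]+[u-14,v-14]; print(nm,st[i],q,plane(P,[q],0.073))
    t=X[max(v-45,0):v+45,u-50:u+50].reshape(-1,3); t=t[(t[:,2]>0.070)&(t[:,2]<0.078)]
    print('  top face',len(t),(t.min(0)+t.max(0))/2, t.max(0)-t.min(0),np.median(t,0))
m=g[95:152,95:160]<90; ys,xs=np.nonzero(m); print('disc',plane(P,[[xs.mean()+95,ys.mean()+95]],0.076),len(xs))
# lane: floor
for v in range(150,250,10):
    r=X[v,90:240]; ok=(r[:,2]<0.010)&(r[:,2]>0.003)
    w=(r[:,2]<0.028)&(r[:,2]>0.019)
    f=r[ok]; ww=r[w]
    if len(f) and len(ww): print(v,f[:,0].mean().round(4),'floor y',f[:,1].min().round(4),f[:,1].max().round(4),'wall',ww[:,1].min().round(4),ww[:,1].max().round(4),len(ww))
```

```text
A [ 8  9 11 11 87] [311.         178.06896552] [[ 0.51821438 -0.13392381  0.073     ]]
  top face 536 [ 0.51855081 -0.13488326  0.07200356] [0.02448128 0.02444357 0.00400492] [ 0.51895676 -0.13392681  0.07232498]
B [  9   8  13  12 111] [553.25225225 141.72072072] [[ 0.54776789 -0.32122578  0.073     ]]
  top face 645 [ 0.54725402 -0.32155047  0.07219849] [0.02727042 0.02231138 0.00433263] [ 0.54817837 -0.32060329  0.0723769 ]
disc [[ 0.56149088 -0.00954493  0.076     ]] 55
150 0.5266 floor y -0.0322 0.0243 wall -0.0321 -0.0121 9
160 0.5171 floor y -0.0325 0.0364 wall -0.0324 0.041 47
170 0.5065 floor y -0.0326 -0.0087 wall -0.0329 -0.0284 6
180 0.496 floor y -0.0332 -0.0024 wall -0.033 -0.0289 6
190 0.4854 floor y -0.0337 0.0365 wall -0.0329 0.0392 13
200 0.4746 floor y -0.034 0.0357 wall -0.0336 0.0389 13
210 0.4636 floor y -0.0346 0.0354 wall -0.0342 0.0389 13
220 0.4523 floor y -0.0347 0.0349 wall -0.0345 0.0385 13
230 0.441 floor y -0.0352 0.0347 wall -0.035 0.0378 12
240 0.4293 floor y -0.0357 0.0346 wall -0.0352 0.0381 13
```

Request:
step_arm(
  plan=[
    [3,-0.15,-0.4,0,0,0],
    [7,-0.15,-0.4,0,0,0],
    [11,-0.15,-0.4,0,0,0],
    [14,-0.15,-0.4,0,0,0],
    [16,-0.15,-0.4,0,0,0],
    [17.2,-0.15,-0.4,0,0,0],
    [17.2,-0.15,-0.4,0,0,0],
    [17.2,-0.15,-0.4,0,0,0],
  ],
)

```text
t: 2.45
tool_pos: [0.5193, -0.136, 0.0296]
tool_rot: [2.768, 1.569, -0.375]
contact_force: [0.4, -0.1, -0.0]
width: 0.0882
```

Request:
step_arm(
  plan=[
    [0,0,0,0,0,0],
    [0,0,0,0,0,0],
    [0,0,0,0,0,0],
    [0,0,0,0,0,0],
    [0,0,0,0,0,0],
    [0,0,0,0,0,0],
    [0,0,0,0,0,0],
  ],
  hand=4.2,
  force=30,
)

```text
t: 3.15
tool_pos: [0.5188, -0.134, 0.0289]
tool_rot: [-1.44, 1.569, 1.701]
contact_force: [-0.4, 5.8, 4.8]
width: 0.0455
```

Request:
step_arm(
  plan=[
    [-0.5,0,0,0,0,0],
    [-1.5,0,0,0,0,0],
    [-3,0,0,0,0,0],
    [-5,0,0,0,0,0],
    [-5,0,0,0,0,0],
    [-5,0,0,0,0,0],
    [-5,0,0,0,0,0],
    [-5,0,0,0,0,0],
  ],
)

```text
t: 3.95
tool_pos: [0.5177, -0.1346, 0.0776]
tool_rot: [-0.269, 1.569, 2.872]
contact_force: [-1.1, 1.0, -7.6]
width: 0.0456
```

Run:
```python
from h import *
for i in range(4):
    p,R,s=tool(); print(s['contact_force'].round(2),s['torque'].round(3),p.round(4),s['width'])
    im,d=cams.grab_frame("wrist")
cv2.imwrite("pics/w2.png",im[:,:,::-1])
```

```text
[-1.08  1.05 -7.55] [ 0.034 -0.008  0.006] [ 0.5177 -0.1346  0.0776] 0.0455960791972471
[-0.73 -0.55 -7.49] [-0.051 -0.015 -0.005] [ 0.5178 -0.1346  0.0776] 0.04579291312562289
[ 0.44  1.34 -8.22] [ 0.022 -0.05  -0.024] [ 0.518  -0.1347  0.0777] 0.045869815050670996
[ 0.26 -0.48 -7.67] [ 0.01  -0.064  0.019] [ 0.5182 -0.1347  0.0779] 0.045853255615376565
```

View pics/w2.png

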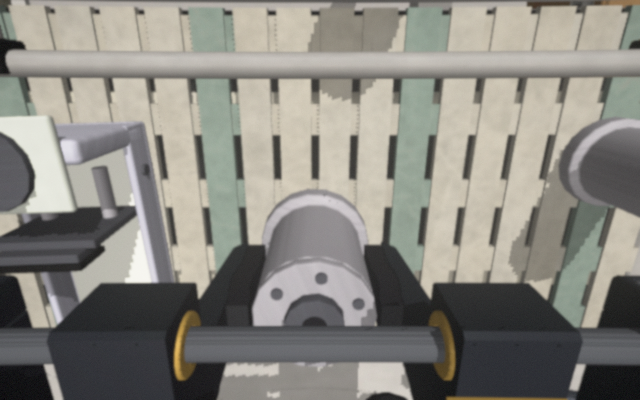

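Weight is about 7.6 N, so hub A is the solid one and goes to the full-disc lane. I'll carry it high and over.

Request:
step_arm(
  plan=[
    [-2,0,0,0,0,0],
    [-5,-1,0.5,0,0,0],
    [-7,-4,2,0,0,0],
    [-7,-7,4,0,0,0],
    [-7,-10.5,6,0,0,0],
    [-7,-12.8,7.5,0,0,0],
    [-7,-13.7,7.5,0,0,0],
    [-7,-13.7,7.5,0,0,0],
  ],
)

```text
t: 4.95
tool_pos: [0.4436, 0.0031, 0.1487]
tool_rot: [-3.12, 1.57, 0.024]
contact_force: [0.8, -1.3, -7.0]
width: 0.0456
```

Run:
```python
from h import *
p,R,s=tool(); print(p,R.round(3),s['contact_force'])
P=cams.camera_params("wrist")
im,d=cams.grab_frame("wrist")
np.savez("pics/w3.npz",im=im,d=d,R=P['R'],t=P['t'],mtx=P['mtx'],dist=P['dist_coeffs'])
cv2.imwrite("pics/w3.png",im[:,:,::-1])
```

```text
[0.44361187 0.00310796 0.14868238] [[ 0.001  0.002 -1.   ]
 [ 0.    -1.    -0.002]
 [-1.    -0.    -0.001]] [ 0.82405296 -1.33839962 -7.01675117]
```

View pics/w3.png

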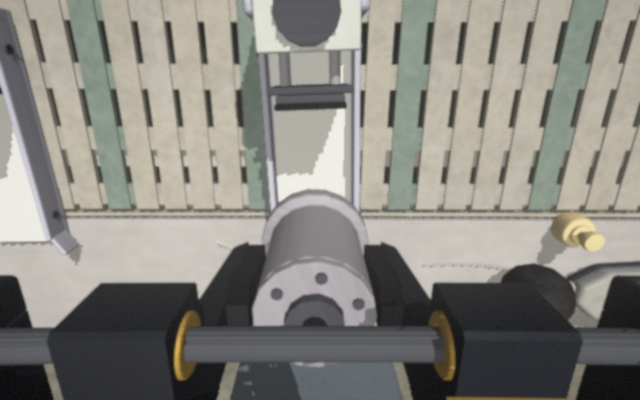

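The view shows the disc lane centred on column ~313. Its walls are at columns ~268 and ~358, the stop's pad front is at row ~105, and the ring lane's right wall is at far left.

Run:
```python
from h import *
z=np.load("pics/w3.npz"); P=dict(R=z['R'],t=z['t'],mtx=z['mtx'],dist_coeffs=z['dist']); im=z['im'];d=z['d']
X=cloud(P,d)
cx=[]
for v in range(112,190,8):
    r=X[v,245:385]; 
    w=r[(r[:,2]<0.029)&(r[:,2]>0.019)]
    L=w[w[:,1]>0.0]; Rr=w[w[:,1]<0]
    f=r[(r[:,2]<0.009)&(r[:,2]>0.003)]
    print(v,w[:,0].mean().round(4),'L',L[:,1].min().round(4),L[:,1].max().round(4),'R',Rr[:,1].min().round(4),Rr[:,1].max().round(4),'floorz',np.median(f[:,2]).round(4))
    cx.append((w[:,0].mean(),(L[:,1].max()+Rr[:,1].min())/2))
cx=np.array(cx); f=np.polyfit(cx[:,0],cx[:,1],1); print('yaw',f[0],'y@.443',np.polyval(f,.443),'y@.48',np.polyval(f,.48))
print('stop column profile')
for v in range(78,112,2): print(v,X[v,312].round(4),X[v,290].round(4),X[v,335].round(4),im[v,312])
k=X[40:150,240:385].reshape(-1,3); k=k[(k[:,2]>.05)&(k[:,2]<.072)&(k[:,0]<.53)]
print('stop pts',len(k),k.min(0),k.max(0),np.percentile(k[:,0],[1,5,10,50]))
m=im.min(2)[0:40,270:345]<80
cv2.imwrite("pics/w3c.png",cv2.resize(im[60:200,235:390],None,fx=4,fy=4,interpolation=cv2.INTER_CUBIC)[:,:,::-1])
```

```text
112 0.4998 L 0.0363 0.0407 R -0.0319 -0.0277 floorz 0.0054
120 0.4939 L 0.0362 0.0401 R -0.0321 -0.0283 floorz 0.0053
128 0.4879 L 0.036 0.0406 R -0.0324 -0.0285 floorz 0.0053
136 0.4817 L 0.0356 0.0401 R -0.0326 -0.0283 floorz 0.0054
144 0.4754 L 0.0353 0.0395 R -0.0328 -0.0286 floorz 0.0053
152 0.4692 L 0.0352 0.0397 R -0.0331 -0.0288 floorz 0.0054
160 0.4626 L 0.0349 0.0393 R -0.0334 -0.029 floorz 0.0053
168 0.4562 L 0.0348 0.0398 R -0.0337 -0.0298 floorz 0.0053
176 0.4497 L 0.0345 0.039 R -0.0338 -0.0301 floorz 0.0053
184 0.4429 L 0.0346 0.0385 R -0.0344 -0.0297 floorz 0.0052
yaw 0.03776815962574724 y@.443 0.0022612570344224397 y@.48 0.003658678940575085
stop column profile
78 [0.5241 0.0038 0.0062] [0.5242 0.0196 0.0266] [ 0.5243 -0.0128  0.0291] [177 176 166]
80 [0.5226 0.0038 0.0055] [0.5229 0.0195 0.0277] [ 0.5229 -0.0128  0.0293] [175 173 166]
82 [0.5211 0.0038 0.0051] [0.5215 0.0196 0.0267] [ 0.5216 -0.0128  0.0304] [173 171 163]
84 [0.5199 0.0037 0.0156] [0.5201 0.0196 0.0269] [ 0.5203 -0.0127  0.0336] [121 120 114]
86 [0.5197 0.0035 0.0589] [0.5193 0.0184 0.0456] [ 0.5197
[... 502 characters left out ...]
0654] [ 0.5128 -0.011   0.0666] [96 96 98]
100 [0.5115 0.0034 0.0655] [0.5114 0.0173 0.0655] [ 0.5115 -0.0111  0.0654] [93 94 96]
102 [0.5103 0.0034 0.0657] [0.5103 0.0173 0.0658] [ 0.5103 -0.0111  0.0656] [74 75 75]
104 [0.509  0.0034 0.0652] [0.5091 0.0172 0.0673] [ 0.5091 -0.0111  0.0664] [54 52 50]
106 [0.5078 0.0034 0.066 ] [0.5079 0.0173 0.0668] [ 0.5078 -0.0111  0.0656] [54 53 50]
108 [0.5067 0.0034 0.0666] [0.5067 0.0173 0.0674] [ 0.5066 -0.0112  0.0653] [72 70 67]
110 [0.4997 0.0038 0.0047] [0.4996 0.0215 0.0045] [ 0.4997 -0.0147  0.0046] [150 150 142]
stop pts 1794 [ 0.50516479 -0.02296037  0.05027154] [0.52035983 0.03251599 0.06819613] [0.50592045 0.50664778 0.50729001 0.5138138 ]
```

View pics/w3c.png

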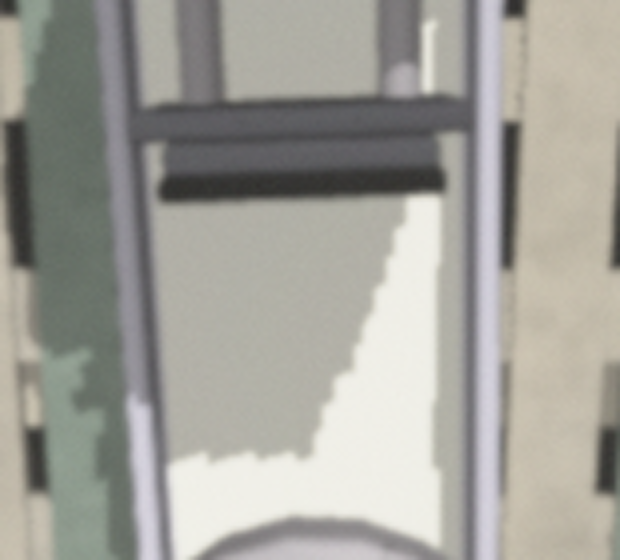

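Request:
step_arm(
  plan=[
    [1,0.08,0,-2.1,0,0],
    [4,0.08,0,-2.1,0,0],
    [7,0.08,0,-2.1,0,0],
    [9,0.08,0,-2.1,0,0],
    [10.2,0.08,0,-2.1,0,0],
    [10.6,0.08,0,-2.1,0,0],
    [10.6,0.08,0,-2.1,0,0],
    [10.6,0.08,0,-2.1,0,0],
  ],
)

```text
t: 5.8
tool_pos: [0.4453, 0.001, 0.0438]
tool_rot: [3.027, 1.568, -0.078]
contact_force: [0.0, 0.1, -7.7]
width: 0.0457
```

Run:
```python
from h import *
p,R,s=tool(); print(p,R.round(3),s['contact_force'])
im,d=cams.grab_frame("wrist")
cv2.imwrite("pics/w4.png",im[:,:,::-1])
im,d=cams.grab_frame("scene")
cv2.imwrite("pics/s4.png",cv2.resize(im[110:290,210:440],None,fx=3.3,fy=3.3,interpolation=cv2.INTER_CUBIC)[:,:,::-1])
```

```text
[0.44527798 0.00102645 0.04383523] [[ 0.002  0.036 -0.999]
 [-0.    -0.999 -0.036]
 [-1.     0.    -0.002]] [ 0.02256909  0.11015814 -7.74874583]
```

View pics/w4.png

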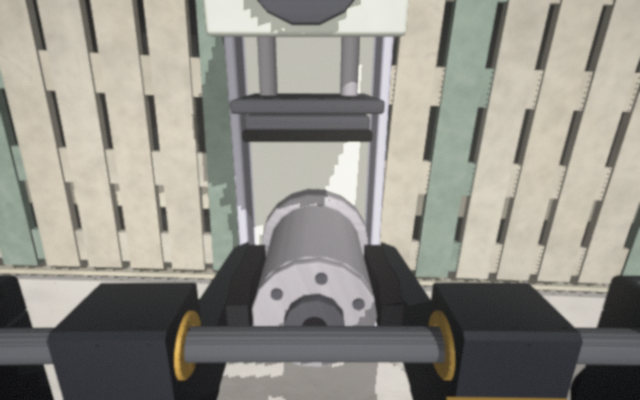

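View pics/s4.png

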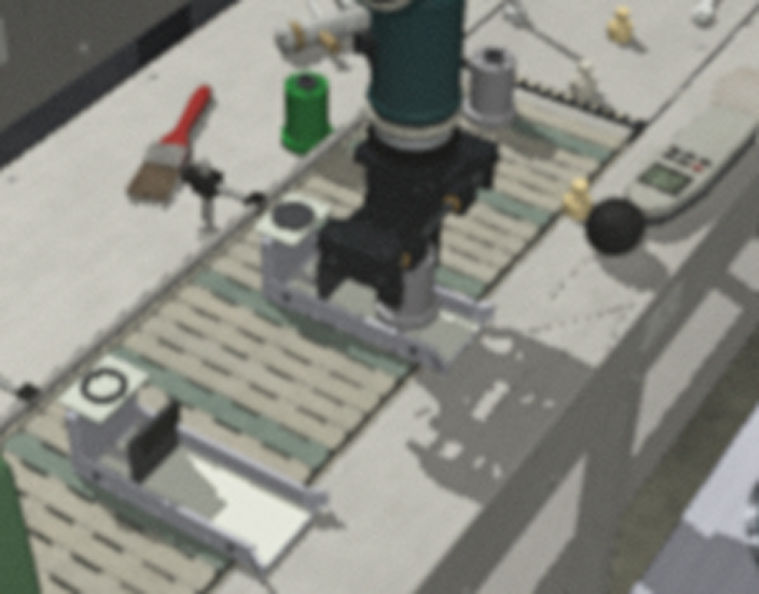

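Request:
step_arm(
  plan=[
    [0.3,-0.13,0,0,0,0],
    [0.5,-0.13,0,0,0,0],
    [0.6,-0.13,0,0,0,0],
    [0.7,-0.13,0,0,0,0],
    [0.7,-0.13,0,0,0,0],
  ],
)

```text
t: 6.4
tool_pos: [0.4435, 0.0027, 0.0355]
tool_rot: [-0.059, 1.57, 3.119]
contact_force: [-1.1, 0.5, -7.9]
width: 0.0459
```

Request:
step_arm(
  plan=[
    [0.05,0,0,0,0,0],
    [0.1,0,0,0,0,0],
    [0.1,0,0,0,0,0],
    [0.1,0,0,0,0,0],
  ],
)

```text
t: 6.8
tool_pos: [0.4441, 0.0026, 0.035]
tool_rot: [3.071, 1.57, -0.034]
contact_force: [-0.2, 0.2, -4.0]
width: 0.0458
```

Request:
step_arm(
  plan=[
    [0.03,0,0,0,0,0],
    [0.06,0,0,0,0,0],
    [0.06,0,0,0,0,0],
  ],
)

```text
t: 7.1
tool_pos: [0.4444, 0.0026, 0.0349]
tool_rot: [3.068, 1.57, -0.037]
contact_force: [-2.4, -0.5, 4.2]
width: 0.0455
```

Request:
step_arm(
  plan=[
    [-0.05,0,-0.2,0,0,0],
    [-0.05,0,-0.8,0,0,0],
    [-0.05,0,-1.4,0,0,0],
    [-0.05,0,-2.0,0,0,0],
    [-0.05,0,-2.5,0,0,0],
    [-0.05,0,-2.8,0,0,0],
    [-0.05,0,-3.0,0,0,0],
    [-0.05,0,-3.0,0,0,0],
  ],
  force=20,
)

```text
t: 7.9
tool_pos: [0.4747, 0.0037, 0.0349]
tool_rot: [3.105, 1.57, 0.0]
contact_force: [-1.0, -1.2, 3.9]
width: 0.0459
```

Run:
```python
from h import *
p,R,s=tool(); print(p,R.round(3),s['contact_force'])
P=cams.camera_params("wrist")
im,d=cams.grab_frame("wrist")
np.savez("pics/w5.npz",im=im,d=d,R=P['R'],t=P['t'],mtx=P['mtx'],dist=P['dist_coeffs'])
cv2.imwrite("pics/w5.png",im[:,:,::-1])
X=cloud(P,d)
for u in (290,312,335):
  c=X[:,u]; print(u,[(v,*c[v].round(4)) for v in range(150,200,3)])
```

```text
[0.47474338 0.00372212 0.03491908] [[ 0.001  0.037 -0.999]
 [ 0.    -0.999 -0.037]
 [-1.     0.    -0.001]] [-1.01325024 -1.20612162  3.92120605]
290 [(150, np.float64(0.521), np.float64(0.0166), np.float64(0.0042)), (153, np.float64(0.5198), np.float64(0.0165), np.float64(0.0056)), (156, np.float64(0.5194), np.float64(0.0161), np.float64(0.0107)), (159, np.float64(0.5194), np.float64(0.0157), np.float64(0.0172)), (162, np.float64(0.5198), np.float64(0.0152), np.float64(0.0249)), (165, np.float64(0.5193), np.float64(0.015), np.float64(0.0284)), (168, np.float64(0.5196), np.float64(0.0145), np.float64(0.0349)), (171, np.float64(0.5193), np.float64(0.0143), np.float64(0.0387)), (174, np.float64(0.5195), np.float64(0.0139), np.float64(0.0441)), (177, np.float64(0.5195), np.float64(0.0137), np.float64(0.0485)), (180, np.float64(0.5193), np.float64(0.0134), np.float64(0.0519)), (183, np.float64(0.5195), np.float64(0.0131), np.float64(0.0563)), (186, np.float64(0.5191), np.float64(0.013), np.float64(0.0586)), (189, np.float64(0.518), np.float64(0.013), np.float64(0.0587)), (192, np.float64
[... 1778 characters left out ...]
), np.float64(0.0348)), (171, np.float64(0.5204), np.float64(-0.0043), np.float64(0.0404)), (174, np.float64(0.52), np.float64(-0.0042), np.float64(0.0435)), (177, np.float64(0.5198), np.float64(-0.004), np.float64(0.0473)), (180, np.float64(0.5199), np.float64(-0.0037), np.float64(0.0517)), (183, np.float64(0.5203), np.float64(-0.0034), np.float64(0.0571)), (186, np.float64(0.5196), np.float64(-0.0034), np.float64(0.0583)), (189, np.float64(0.5186), np.float64(-0.0034), np.float64(0.0587)), (192, np.float64(0.5177), np.float64(-0.0034), np.float64(0.0596)), (195, np.float64(0.5164), np.float64(-0.0035), np.float64(0.0592)), (198, np.float64(0.5151), np.float64(-0.0036), np.float64(0.0587))]
```

View pics/w5.png

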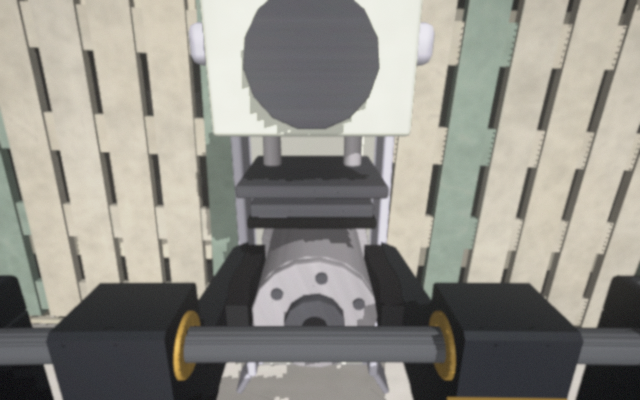

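The stop's rear face reads x=0.5197, which makes a good baseline for stop travel. Next I'll advance to contact.

Request:
step_arm(
  plan=[
    [0,0,-0.2,0,0,0],
    [0,0,-0.4,0,0,0],
    [0,0,-0.6,0,0,0],
    [0,0,-0.7,0,0,0],
    [0,0,-0.7,0,0,0],
  ],
)

```text
t: 8.45
tool_pos: [0.4809, 0.004, 0.0349]
tool_rot: [3.041, 1.571, -0.064]
contact_force: [-2.6, -0.6, 5.2]
width: 0.046
```

Request:
step_arm(
  plan=[
    [0,0,-0.05,0,0,0],
    [0,0,-0.1,0,0,0],
    [0,0,-0.1,0,0,0],
  ],
)

```text
t: 8.75
tool_pos: [0.4817, 0.004, 0.0349]
tool_rot: [0.104, 1.571, -3.001]
contact_force: [-2.7, 0.1, 6.1]
width: 0.0461
```

Request:
step_arm(
  plan=[
    [0,0,-0.05,0,0,0],
    [0,0,-0.1,0,0,0],
    [0,0,-0.1,0,0,0],
  ],
)

```text
t: 9.05
tool_pos: [0.4827, 0.0041, 0.0349]
tool_rot: [-0.097, 1.571, 3.081]
contact_force: [-2.9, 0.5, 6.1]
width: 0.046
```

Request:
step_arm(
  plan=[
    [0,0,-0.05,0,0,0],
    [0,0,-0.1,0,0,0],
    [0,0,-0.1,0,0,0],
  ],
)

```text
t: 9.35
tool_pos: [0.4837, 0.0041, 0.0349]
tool_rot: [-0.043, 1.571, 3.135]
contact_force: [-3.5, -0.1, 6.1]
width: 0.0461
```

Request:
step_arm(
  plan=[
    [0,0,-0.05,0,0,0],
    [0,0,-0.1,0,0,0],
    [0,0,-0.1,0,0,0],
  ],
)

```text
t: 9.65
tool_pos: [0.4839, 0.0041, 0.0348]
tool_rot: [-0.011, 1.569, -3.116]
contact_force: [-4.4, 0.3, 8.6]
width: 0.0458
```

Request:
step_arm(
  plan=[
    [0,0,-0.05,0,0,0],
    [0,0,-0.1,0,0,0],
    [0,0,-0.1,0,0,0],
  ],
)

```text
t: 9.95
tool_pos: [0.4839, 0.0041, 0.0348]
tool_rot: [-0.016, 1.567, -3.12]
contact_force: [-8.7, -0.5, 13.0]
width: 0.046
```

Request:
step_arm(
  plan=[
    [0,0,-0.05,0,0,0],
    [0,0,-0.1,0,0,0],
    [0,0,-0.1,0,0,0],
  ],
)

```text
t: 10.25
tool_pos: [0.484, 0.0041, 0.0348]
tool_rot: [-0.008, 1.565, -3.113]
contact_force: [-11.8, -0.6, 15.3]
width: 0.0462
```

```bash
cat >> h.py <<'E'
def stopx(tag,xlo=0.505,xhi=0.54,cy=0.005):
    p,R,s=tool(); print('tcp',p.round(4),'F',s['contact_force'].round(1))
    P=cams.camera_params("wrist"); im,d=cams.grab_frame("wrist")
    cv2.imwrite(f"pics/{tag}.png",im[:,:,::-1]); X=cloud(P,d).reshape(-1,3)
    k=X[(X[:,2]>.02)&(X[:,2]<.054)&(abs(X[:,1]-cy)<0.014)&(X[:,0]>xlo)&(X[:,0]<xhi)]
    print('stop rear x',len(k),np.median(k[:,0]).round(4),np.percentile(k[:,0],[10,90]).round(4))
E
python3 -c "
from h import *
z=np.load('pics/w5.npz'); P=dict(R=z['R'],t=z['t'],mtx=z['mtx'],dist_coeffs=z['dist']); X=cloud(P,z['d']).reshape(-1,3)
k=X[(X[:,2]>.02)&(X[:,2]<.054)&(abs(X[:,1]-.005)<0.014)&(X[:,0]>.505)&(X[:,0]<.54)]; print('base',len(k),np.median(k[:,0]))
stopx('w6')"
```

```text
base 1435 0.5197751168137255
tcp [0.484  0.0041 0.0348] F [-11.8  -0.6  15.3]
stop rear x 1704 0.5198 [0.5193 0.5203]
```

Request:
step_arm(
  plan=[
    [-0.04,0,0,0,0,0],
    [-0.08,0,0,0,0,0],
    [-0.08,0,0,0,0,0],
  ],
)

```text
t: 10.6
tool_pos: [0.484, 0.0041, 0.0349]
tool_rot: [-0.009, 1.565, -3.114]
contact_force: [-7.8, -1.4, 9.0]
width: 0.0463
```

Request:
step_arm(
  plan=[
    [0,0,-0.05,0,0,0],
    [0,0,-0.1,0,0,0],
    [0,0,-0.1,0,0,0],
  ],
)

```text
t: 10.9
tool_pos: [0.4842, 0.0041, 0.0348]
tool_rot: [-0.015, 1.563, -3.12]
contact_force: [-11.1, -1.1, 12.2]
width: 0.0458
```

```bash
python3 -c "
from h import *
stopx('w7')"
```

```text
tcp [0.4842 0.0041 0.0348] F [-11.1  -1.1  12.2]
stop rear x 1720 0.52 [0.5195 0.5204]
```

Request:
step_arm(
  plan=[
    [-0.04,0,-0.05,0,0,0],
    [-0.06,0,-0.1,0,0,0],
    [-0.06,0,-0.1,0,0,0],
  ],
)

```text
t: 11.25
tool_pos: [0.4848, 0.0042, 0.0349]
tool_rot: [-0.021, 1.563, -3.126]
contact_force: [-9.4, -1.9, 7.7]
width: 0.0459
```

Request:
step_arm(
  plan=[
    [-0.02,0,-0.05,0,0,0],
    [-0.04,0,-0.1,0,0,0],
    [-0.04,0,-0.1,0,0,0],
  ],
)

```text
t: 11.55
tool_pos: [0.4855, 0.0042, 0.0349]
tool_rot: [-0.022, 1.562, -3.127]
contact_force: [-9.1, -0.6, 5.6]
width: 0.0458
```

```bash
python3 -c "
from h import *
stopx('w8')"
```

```text
tcp [0.4855 0.0042 0.0349] F [-9.1 -0.6  5.6]
stop rear x 1720 0.5214 [0.5209 0.5218]
```

View pics/w8.png

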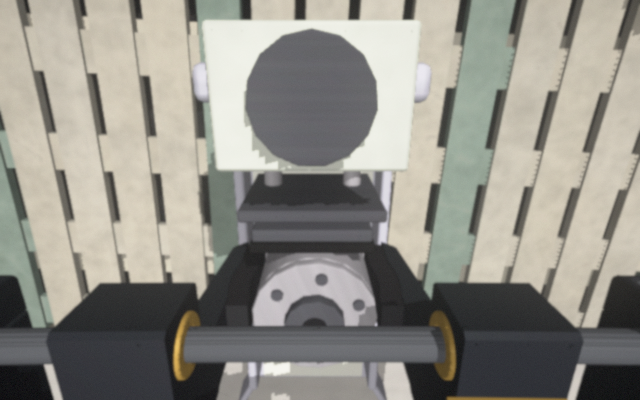

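Request:
step_arm(
  plan=[
    [0,0,-0.05,0,0,0],
    [-0.01,0,-0.1,0,0,0],
    [-0.01,0,-0.15,0,0,0],
    [-0.02,0,-0.2,0,0,0],
    [-0.02,0,-0.25,0,0,0],
    [-0.02,0,-0.25,0,0,0],
  ],
)

```text
t: 12.2
tool_pos: [0.4879, 0.0043, 0.0349]
tool_rot: [-0.022, 1.562, -3.127]
contact_force: [-9.7, -1.7, 4.6]
width: 0.0458
```

```bash
python3 -c "
from h import *
stopx('w9')"
```

```text
tcp [0.4879 0.0043 0.0349] F [-9.7 -1.7  4.6]
stop rear x 1714 0.5237 [0.5233 0.5242]
```

Request:
step_arm(
  plan=[
    [0,0,-0.05,0,0,0],
    [-0.01,0,-0.1,0,0,0],
    [-0.01,0,-0.15,0,0,0],
    [-0.02,0,-0.2,0,0,0],
    [-0.02,0,-0.25,0,0,0],
    [-0.02,0,-0.3,0,0,0],
    [-0.02,0,-0.3,0,0,0],
  ],
)

```text
t: 12.95
tool_pos: [0.4908, 0.0044, 0.0349]
tool_rot: [-0.022, 1.562, -3.126]
contact_force: [-8.0, -1.1, 4.1]
width: 0.0457
```

Request:
step_arm(
  plan=[
    [0,0,0.1,0,0,0],
    [0,0,0.2,0,0,0],
    [0,0,0.25,0,0,0],
    [0,0,0.25,0,0,0],
  ],
)

```text
t: 13.35
tool_pos: [0.4907, 0.0044, 0.0351]
tool_rot: [-0.029, 1.567, -3.134]
contact_force: [-3.3, -1.2, -9.2]
width: 0.0459
```

```bash
python3 -c "
from h import *
stopx('w10')"
```

```text
tcp [0.4907 0.0044 0.0351] F [-3.3 -1.2 -9.2]
stop rear x 1328 0.5266 [0.5262 0.5271]
```

Request:
step_arm(
  plan=[
    [0.03,0,0,0,0,0],
    [0.06,0,0,0,0,0],
    [0.06,0,0,0,0,0],
  ],
)

```text
t: 13.7
tool_pos: [0.4908, 0.0045, 0.0351]
tool_rot: [-0.055, 1.567, 3.124]
contact_force: [-6.5, -1.3, -10.3]
width: 0.0462
```

Request:
step_arm(
  plan=[
    [0,0,0,0,0,0],
    [0,0,0,0,0,0],
  ],
)

```text
t: 13.9
tool_pos: [0.4908, 0.0045, 0.0352]
tool_rot: [-0.048, 1.567, 3.131]
contact_force: [-5.2, -1.6, -9.5]
width: 0.0458
```

```bash
python3 -c "
from h import *
for i in range(3): stopx('w11'); print(tool()[1].round(4)[2], tool()[2]['torque'].round(2))"
```

```text
tcp [0.4908 0.0045 0.0352] F [-5.2 -1.6 -9.5]
stop rear x 1291 0.5266 [0.5262 0.5271]
[-1.0e+00 -2.0e-04  3.9e-03] [-0.13  0.89  0.  ]
tcp [0.4908 0.0045 0.0351] F [-5.9 -1.1 -8.7]
stop rear x 1287 0.5266 [0.5262 0.5271]
[-1.0e+00 -2.0e-04  3.9e-03] [-0.08  0.85 -0.02]
tcp [0.4908 0.0044 0.0352] F [ -6.   -1.  -10.1]
stop rear x 1289 0.5266 [0.5262 0.5271]
[-1.0e+00 -2.0e-04  3.9e-03] [-0.15  0.84 -0.06]
```

View pics/w11.png

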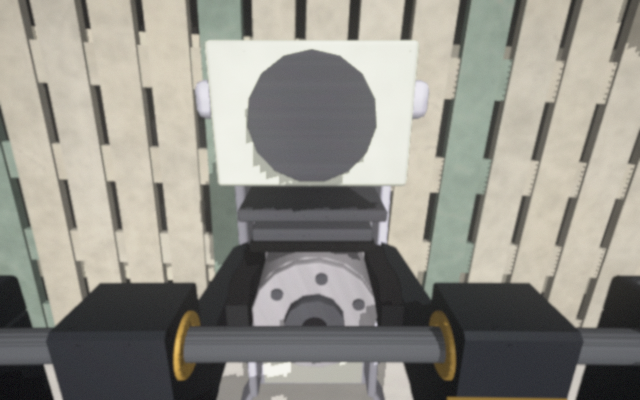

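Request:
step_arm(
  plan=[
    [0.04,0,0.05,0,0,0],
    [0.04,0,0.1,0,0,0],
    [0.04,0,0.1,0,0,0],
  ],
)

```text
t: 14.35
tool_pos: [0.4908, 0.0044, 0.0352]
tool_rot: [-0.063, 1.569, 3.116]
contact_force: [-5.0, -0.5, -10.0]
width: 0.0461
```

Request:
step_arm(
  plan=[
    [0,0,0,0,0,0],
    [0,0,0,0,0,0],
    [0,0,0,0,0,0],
  ],
  hand=5.4,
)

```text
t: 14.65
tool_pos: [0.4952, 0.0043, 0.0381]
tool_rot: [3.086, 1.564, -0.019]
contact_force: [0.0, -0.6, 0.1]
width: 0.0539
```

```bash
python3 -c "
from h import *
for i in range(2): stopx('w12')"
```

```text
tcp [0.4952 0.0043 0.0381] F [ 0.  -0.6  0.1]
stop rear x 1185 0.5266 [0.5262 0.5271]
tcp [0.4946 0.0043 0.0378] F [ 0.1 -0.5 -0.4]
stop rear x 1191 0.5266 [0.5262 0.5271]
```

View pics/w12.png

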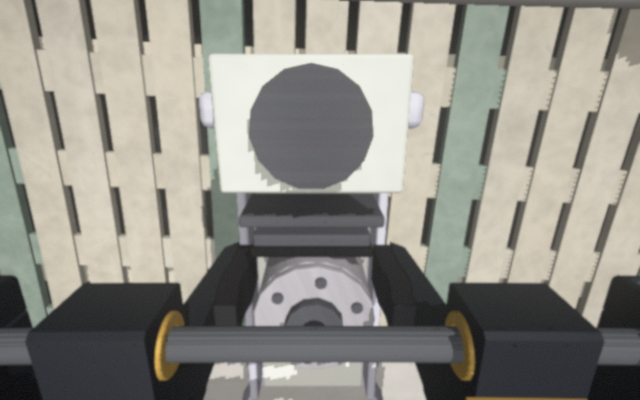

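Request:
step_arm(
  plan=[
    [0,0,0.2,0,0,0],
    [0,0,0.3,0,0,0],
    [0,0,0.4,0,0,0],
    [-2,0,0.4,0,0,0],
    [-6,0,0.4,0,0,0],
    [-10,0,0.4,0,0,0],
    [-14,0,0.4,0,0,0],
    [-15,0,0.4,0,0,0],
  ],
  hand=8,
)

```text
t: 15.55
tool_pos: [0.4908, 0.0041, 0.1911]
tool_rot: [3.061, 1.562, -0.044]
contact_force: [0.3, -1.4, 1.2]
width: 0.0803
```

Run:
```python
from h import *
p,R,s=tool(); print(p,R.round(3),s['contact_force'])
P=cams.camera_params("wrist")
im,d=cams.grab_frame("wrist")
np.savez("pics/w13.npz",im=im,d=d,R=P['R'],t=P['t'],mtx=P['mtx'],dist=P['dist_coeffs'])
cv2.imwrite("pics/w13.png",im[:,:,::-1])
```

```text
[0.49079344 0.00410504 0.19106638] [[ 0.009  0.037 -0.999]
 [-0.    -0.999 -0.037]
 [-1.     0.001 -0.009]] [ 0.28382996 -1.42655452  1.18920816]
```

View pics/w13.png

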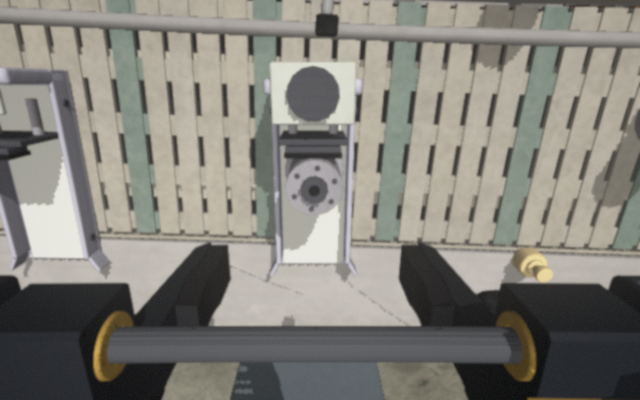

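Run:
```python
from h import *
z=np.load("pics/w13.npz"); P=dict(R=z['R'],t=z['t'],mtx=z['mtx'],dist_coeffs=z['dist']); im=z['im'];d=z['d']
g=cv2.cvtColor(im,cv2.COLOR_RGB2GRAY); X=cloud(P,d)
s=g[178:204,302:328]<60; ys,xs=np.nonzero(s); q=[xs.mean()+302,ys.mean()+178]; print(q,plane(P,[q],.079))
t=X[160:215,285:345].reshape(-1,3); t=t[(t[:,2]>.072)&(t[:,2]<.086)]; c=t.mean(0); u,S,v=np.linalg.svd(t-c); print(len(t),c,v[2],t.max(0)-t.min(0))
# lane wall center at x
cx=[]
for v in range(150,250,8):
    r=X[v,262:362]; w=r[(r[:,2]<0.029)&(r[:,2]>0.019)]
    L=w[w[:,1]>0.025]; Rr=w[w[:,1]<-0.02]
    if len(L) and len(Rr): cx.append((w[:,0].mean(),(L[:,1].max()+Rr[:,1].min())/2))
cx=np.array(cx); f=np.polyfit(cx[:,0],cx[:,1],1); print('yaw',f[0],'y@.49',np.polyval(f,.4905))
p,R,s=tool(); print((R.T@(np.array([0.5475,-0.3213,0.18])-p)*100).round(2))
```

```text
[np.float64(313.84615384615387), np.float64(190.6)] [[0.48996204 0.00313777 0.079     ]]
2414 [0.49122209 0.00309774 0.07448469] [ 3.90358127e-03 -6.29625109e-04  9.99992183e-01] [0.04509799 0.04447755 0.00842425]
yaw 0.03496982810579643 y@.49 0.00397159620802493
[ 1.12 32.73 -4.48]
```

Request:
step_arm(
  plan=[
    [0,4,-0.5,0,0,0],
    [0,8,-1,0,-0.5,0],
    [0,12,-1.5,0,-0.5,0],
    [0,16.5,-2,0,-0.5,0],
    [0,21,-2.7,0,-0.5,0],
    [0,25,-3.4,0,-0.5,0],
    [0,29,-4,0,-0.5,0],
    [0,32.7,-4.5,0,-0.5,0],
  ],
)

```text
t: 16.4
tool_pos: [0.5437, -0.3222, 0.1831]
tool_rot: [-0.172, 1.559, 3.006]
contact_force: [0.3, -0.2, 0.5]
width: 0.0799
```

Request:
step_arm(
  plan=[
    [0,0,0,0,0,0],
    [0,0,0,0,0,0],
  ],
)

```text
t: 16.6
tool_pos: [0.5435, -0.3209, 0.1833]
tool_rot: [-0.218, 1.559, 2.958]
contact_force: [0.0, 0.1, 0.1]
width: 0.08
```

Run:
```python
from h import *
p,R,s=tool(); print(p,R.round(3),s['contact_force'])
P=cams.camera_params("wrist")
im,d=cams.grab_frame("wrist")
np.savez("pics/w14.npz",im=im,d=d,R=P['R'],t=P['t'],mtx=P['mtx'],dist=P['dist_coeffs'])
cv2.imwrite("pics/w14.png",im[:,:,::-1])
print(proj(P,[[.5475,-.3213,.073]]))
```

```text
[ 0.54346329 -0.32087584  0.18325157] [[-0.012  0.035 -0.999]
 [ 0.002 -0.999 -0.035]
 [-1.    -0.003  0.012]] [0.02158026 0.05718626 0.14969003]
[[313.81432369 182.39649793]]
```

View pics/w14.png

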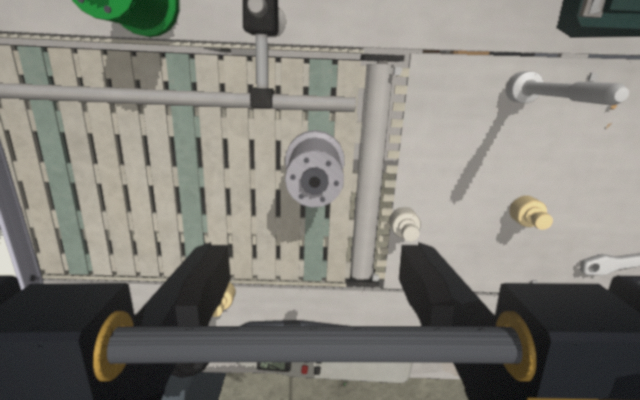

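Run:
```python
from h import *
z=np.load("pics/w14.npz"); P=dict(R=z['R'],t=z['t'],mtx=z['mtx'],dist_coeffs=z['dist']); im=z['im'];d=z['d']
g=cv2.cvtColor(im,cv2.COLOR_RGB2GRAY); X=cloud(P,d)
s=g[168:196,301:329]<70; n,l,st,c=cv2.connectedComponentsWithStats(s.astype(np.uint8)); i=l[14,14] or 1+np.argmax(st[1:,4]); q=c[i]+[301,168]; print(q,st[i],plane(P,[q],.073))
print('collar',X[230,410],X[222,403],'roller',X[180,372],X[240,368],'clamp',X[97,262],X[15,262],'rail',X[100,200])
p,R,s=tool(); print((R.T@(np.append(plane(P,[q],.073)[0,:2],0.028)-p)*100).round(2))
```

```text
[314.1  181.79] [  8   9  11  11 100] [[ 0.54799098 -0.32150082  0.073     ]]
collar [ 0.49220441 -0.41152401  0.03366796] [ 0.49290483 -0.40884166  0.01748513] roller [ 0.52775256 -0.37908412 -0.00330895] [ 0.462692   -0.38045054 -0.00196061] clamp [ 0.60875112 -0.28257594  0.07069844] [ 0.66019384 -0.28392049  0.07379882] rail [ 0.60473189 -0.23750593  0.06684964]
[15.56  0.2  -0.62]
```

Request:
step_arm(
  plan=[
    [1,0.1,-0.3,0,0.6,0],
    [4,0.2,-0.5,0,0.6,0],
    [8,0.2,-0.5,0,0.6,0],
    [11,0.2,-0.6,0,0.6,0],
    [13.5,0.2,-0.6,0,0.6,0],
    [15,0.2,-0.6,0,0.6,0],
    [15.5,0.2,-0.6,0,0.6,0],
    [15.5,0.2,-0.6,0,0.6,0],
  ],
  hand=8.4,
)

```text
t: 17.45
tool_pos: [0.5493, -0.322, 0.0303]
tool_rot: [-2.664, 1.57, 0.515]
contact_force: [0.1, -0.2, 0.2]
width: 0.0842
```

```bash
python3 -c "
from h import *
p,R,s=tool(); print(p,R.round(4),s['contact_force'])"
```

```text
[ 0.54926221 -0.3219613   0.0303319 ] [[ 1.100e-03  3.740e-02 -9.993e-01]
 [ 6.000e-04 -9.993e-01 -3.740e-02]
 [-1.000e+00 -6.000e-04 -1.100e-03]] [ 0.06972115 -0.20375435  0.24234317]
```

Aligned. Grip and lift.

Request:
step_arm(
  plan=[
    [0.1,0,0.1,0,0,0],
    [0.1,0,0.1,0,0,0],
    [0.1,0,0.1,0,0,0],
    [0.1,0,0.1,0,0,0],
    [0.1,0,0.1,0,0,0],
    [0.1,0,0.1,0,0,0],
    [0.1,0,0.1,0,0,0],
  ],
  hand=4.2,
  force=25,
)

```text
t: 18.15
tool_pos: [0.5487, -0.3225, 0.0304]
tool_rot: [-2.953, 1.569, 0.225]
contact_force: [0.1, 3.0, 6.1]
width: 0.046
```

Request:
step_arm(
  plan=[
    [-0.5,0,0,0,0,0],
    [-1.5,0,0,0,0,0],
    [-4,0,0,0,0,0],
    [-6,0,0,0,0,0],
    [-8,0,0,0,0,0],
    [-10,0,0,0,0,0],
    [-10,0,0,0,0,0],
    [-10,0,0,0,0,0],
  ],
)

```text
t: 18.95
tool_pos: [0.5483, -0.3231, 0.13]
tool_rot: [2.827, 1.568, -0.278]
contact_force: [-0.0, 0.8, -3.0]
width: 0.0457
```

```bash
python3 -c "
from h import *
p,R,s=tool(); print(p,R.round(4))
for i in range(3):
  cams.grab_frame('wrist'); print(ctrl.get_state()['contact_force'])
print((R.T@(np.array([0.45,0.261,0.15])-p)*100).round(2))
P=cams.camera_params('wrist');im,d=cams.grab_frame('wrist'); cv2.imwrite('pics/w15.png',im[:,:,::-1])"
```

```text
[ 0.54831475 -0.32308033  0.13002017] [[ 2.500e-03  3.660e-02 -9.993e-01]
 [-7.000e-04 -9.993e-01 -3.660e-02]
 [-1.000e+00  8.000e-04 -2.500e-03]]
[-0.89009572 -0.14560389 -3.07345355]
[-0.09736053 -0.04783469 -2.8536347 ]
[-0.32482221 -0.57270228 -3.33604745]
[ -2.07 -58.73   7.68]
```

View pics/w15.png

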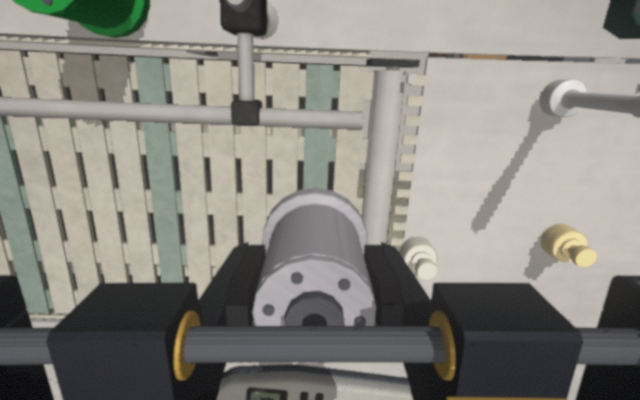

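Weight is about 3 N, so this one is hollow and goes to the open-ring lane. I'll carry it high.

Request:
step_arm(
  plan=[
    [-3,-2,0.3,0,0,0],
    [-6,-5.5,0.8,0,0,0],
    [-6,-9.5,1.4,0,0,0],
    [-6,-14,2,0,0,0],
    [-6,-18.5,2.5,0,0,0],
    [-6,-23,3,0,0,0],
    [-6,-27,3.5,0,0,0],
    [-6,-30,4,0,0,0],
  ],
)

```text
t: 19.95
tool_pos: [0.4958, -0.0222, 0.1886]
tool_rot: [-1.641, 1.57, 1.538]
contact_force: [0.4, -1.7, -2.6]
width: 0.0454
```

Request:
step_arm(
  plan=[
    [0,-4,0.5,0,0,0],
    [0,-8.5,1,0,0,0],
    [0,-13,1.6,0,0,0],
    [0,-17.5,2.2,0,0,0],
    [0,-22,2.8,0,0,0],
    [1,-26,3.4,0,0,0],
    [3,-28.7,3.7,0,0,0],
    [3,-28.7,3.7,0,0,0],
  ],
)

```text
t: 20.75
tool_pos: [0.4467, 0.2629, 0.1561]
tool_rot: [0.377, 1.566, -2.724]
contact_force: [-0.9, -0.7, -2.3]
width: 0.046
```

Request:
step_arm(
  plan=[
    [0,0,0,0,0,0],
    [0,0,0,0,0,0],
  ],
)

```text
t: 20.95
tool_pos: [0.4499, 0.2603, 0.1595]
tool_rot: [2.748, 1.569, -0.357]
contact_force: [1.2, 0.2, -2.6]
width: 0.0459
```

Run:
```python
from h import *
p,R,s=tool(); print(p,R.round(3),s['contact_force'])
P=cams.camera_params("wrist")
im,d=cams.grab_frame("wrist")
np.savez("pics/w16.npz",im=im,d=d,R=P['R'],t=P['t'],mtx=P['mtx'],dist=P['dist_coeffs'])
cv2.imwrite("pics/w16.png",im[:,:,::-1])
```

```text
[0.44986408 0.26030303 0.15953673] [[ 0.002  0.036 -0.999]
 [-0.001 -0.999 -0.036]
 [-1.     0.001 -0.002]] [ 1.20877064  0.24945698 -2.62764659]
```

View pics/w16.png

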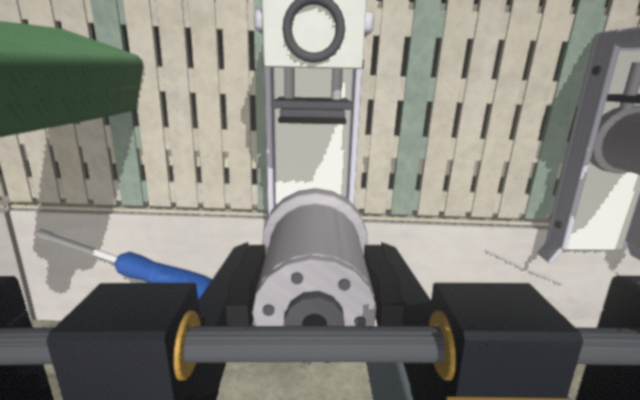

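The ring lane sits ahead of the held hub, with walls at columns ~268 and ~357 and the pad's front edge at row ~121. The bottle at left is clear. Now I'll measure the lane.

Run:
```python
from h import *
z=np.load("pics/w16.npz"); P=dict(R=z['R'],t=z['t'],mtx=z['mtx'],dist_coeffs=z['dist']); im=z['im'];d=z['d']
X=cloud(P,d); cx=[]
for v in range(126,194,8):
    r=X[v,240:385]; w=r[(r[:,2]<0.029)&(r[:,2]>0.019)]
    L=w[w[:,1]>0.26]; Rr=w[w[:,1]<0.26]
    print(v,w[:,0].mean().round(4),L[:,1].min().round(4),L[:,1].max().round(4),Rr[:,1].min().round(4),Rr[:,1].max().round(4))
    cx.append((w[:,0].mean(),(L[:,1].max()+Rr[:,1].min())/2,(L[:,1].min()+Rr[:,1].max())/2))
cx=np.array(cx)
for j in (1,2):
    f=np.polyfit(cx[:,0],cx[:,j],1); print('yaw',f[0],'y@.445',np.polyval(f,.445),'y@.48',np.polyval(f,.48))
for v in range(100,128,2): print(v,X[v,312].round(4),im[v,312])
```

```text
126 0.4942 0.2943 0.2991 0.2258 0.2303
134 0.4879 0.2943 0.2983 0.2263 0.23
142 0.4815 0.2944 0.2984 0.2257 0.2301
150 0.4749 0.2944 0.2984 0.226 0.23
158 0.4681 0.2938 0.2985 0.2254 0.2295
166 0.4613 0.2937 0.2985 0.2258 0.2298
174 0.4545 0.2938 0.2977 0.2253 0.2293
182 0.4477 0.2936 0.2977 0.2247 0.2296
190 0.4406 0.2936 0.2978 0.2252 0.2291
yaw 0.02091813702962471 y@.445 0.2614421095803581 y@.48 0.2621742443763949
yaw 0.01819542837367939 y@.445 0.2614611213644706 y@.48 0.26209796135754937
100 [0.5159 0.263  0.0488] [64 64 65]
102 [0.5151 0.2629 0.0572] [91 91 92]
104 [0.514  0.2629 0.0594] [ 98  97 102]
106 [0.5127 0.2628 0.0597] [97 97 99]
108 [0.5112 0.2628 0.0583] [86 85 86]
110 [0.5106 0.2627 0.0656] [94 94 96]
112 [0.5093 0.2627 0.0654] [102 101 104]
114 [0.508  0.2626 0.0657] [ 98  98 101]
116 [0.5066 0.2626 0.0646] [87 85 87]
118 [0.5053 0.2626 0.0651] [61 60 59]
120 [nan nan nan] [58 57 54]
122 [0.5029 0.2625 0.0668] [72 71 67]
124 [0.4937 0.2625 0.0068] [152 152 143]
126 [0.492  0.2624 0.0065] [183 182 172]
```

Request:
step_arm(
  plan=[
    [1,-0.1,0.4,0.9,0,0],
    [4,-0.1,0.7,0.9,0,0],
    [7,-0.1,0.7,0.9,0,0],
    [9.5,-0.1,0.7,0.9,0,0],
    [11,-0.1,0.7,0.9,0,0],
    [11.3,-0.1,0.7,0.9,0,0],
    [11.3,-0.1,0.7,0.9,0,0],
    [11.3,-0.1,0.7,0.9,0,0],
  ],
)

```text
t: 21.8
tool_pos: [0.4438, 0.2619, 0.0477]
tool_rot: [-2.881, 1.567, 0.281]
contact_force: [1.3, 0.0, -2.2]
width: 0.0455
```

Run:
```python
from h import *
p,R,s=tool(); print(p,R.round(4),s['contact_force'])
stopx('w17',cy=.2625)
```

```text
[0.44384276 0.26194778 0.04765469] [[ 3.500e-03  2.020e-02 -9.998e-01]
 [ 1.000e-03 -9.998e-01 -2.020e-02]
 [-1.000e+00 -9.000e-04 -3.500e-03]] [ 1.32915833  0.01768127 -2.18341423]
tcp [0.4438 0.2619 0.0477] F [ 1.3  0.  -2.2]
stop rear x 422 0.5158 [0.5156 0.5295]
```

View pics/w17.png

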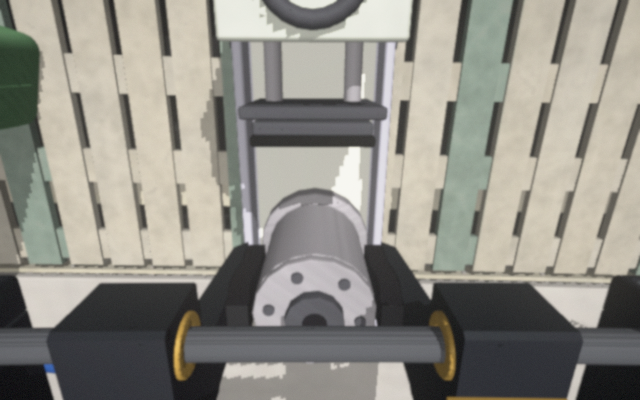

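Request:
step_arm(
  plan=[
    [0.4,0.03,0,0,0,0],
    [0.8,0.05,0,0,0,0],
    [0.95,0.05,0,0,0,0],
    [1.0,0.05,0,0,0,0],
    [1.0,0.05,0,0,0,0],
    [1.0,0.05,0,0,0,0],
  ],
)

```text
t: 22.45
tool_pos: [0.443, 0.2613, 0.0366]
tool_rot: [-3.085, 1.569, 0.077]
contact_force: [0.2, 0.6, -2.8]
width: 0.0454
```

Request:
step_arm(
  plan=[
    [0.04,0,0,0,0,0],
    [0.08,0,0,0,0,0],
    [0.08,0,0,0,0,0],
    [0.08,0,0,0,0,0],
  ],
)

```text
t: 22.85
tool_pos: [0.4433, 0.2615, 0.0364]
tool_rot: [-2.964, 1.568, 0.199]
contact_force: [-2.0, -0.8, 4.4]
width: 0.046
```

Request:
step_arm(
  plan=[
    [-0.05,0,-0.2,0,0,0],
    [-0.05,0,-0.8,0,0,0],
    [-0.05,0,-1.4,0,0,0],
    [-0.05,0,-2.0,0,0,0],
    [-0.05,0,-2.4,0,0,0],
    [-0.05,0,-2.7,0,0,0],
    [-0.05,0,-2.9,0,0,0],
    [-0.05,0,-2.9,0,0,0],
  ],
  force=20,
)

```text
t: 23.65
tool_pos: [0.4725, 0.2619, 0.0364]
tool_rot: [-3.086, 1.568, 0.076]
contact_force: [0.6, -0.2, 1.3]
width: 0.0459
```

Run:
```python
from h import *
stopx('w18',cy=.2625)
p,R,s=tool(); print(R.round(4))
```

```text
tcp [0.4725 0.2619 0.0364] F [ 0.6 -0.2  1.3]
stop rear x 1447 0.5158 [0.5156 0.5161]
[[ 2.700e-03  2.090e-02 -9.998e-01]
 [ 3.000e-04 -9.998e-01 -2.090e-02]
 [-1.000e+00 -2.000e-04 -2.700e-03]]
```

View pics/w18.png

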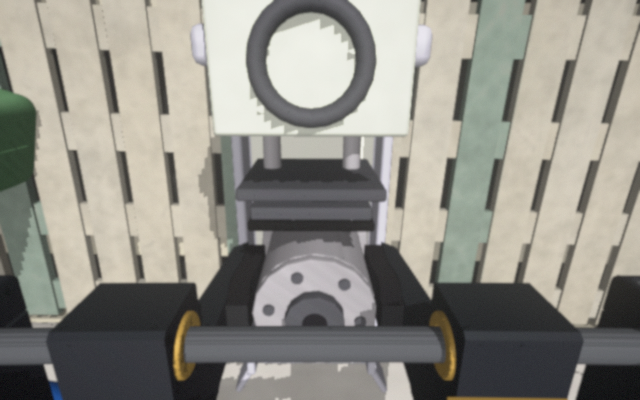

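Request:
step_arm(
  plan=[
    [0,0,-0.2,0,0,0],
    [0,0,-0.4,0,0,0],
    [0,0,-0.5,0,0,0],
    [0,0,-0.6,0,0,0],
    [0,0,-0.65,0,0,0],
    [0,0,-0.65,0,0,0],
  ],
)

```text
t: 24.3
tool_pos: [0.4785, 0.262, 0.0364]
tool_rot: [-3.098, 1.569, 0.064]
contact_force: [-1.2, -0.4, 2.8]
width: 0.0458
```

Request:
step_arm(
  plan=[
    [0,0,-0.05,0,0,0],
    [0,0,-0.1,0,0,0],
    [0,0,-0.15,0,0,0],
    [0,0,-0.15,0,0,0],
  ],
)

```text
t: 24.7
tool_pos: [0.4799, 0.2621, 0.0364]
tool_rot: [-3.115, 1.569, 0.048]
contact_force: [-0.2, -1.1, 2.0]
width: 0.0459
```

Request:
step_arm(
  plan=[
    [0,0,-0.05,0,0,0],
    [-0.02,0,-0.1,0,0,0],
    [-0.04,0,-0.15,0,0,0],
    [-0.04,0,-0.15,0,0,0],
  ],
)

```text
t: 25.1
tool_pos: [0.4801, 0.262, 0.0364]
tool_rot: [0.351, 1.57, -2.77]
contact_force: [-6.1, 1.6, 5.0]
width: 0.0456
```

Run:
```python
from h import *
stopx('w19',cy=.2625)
```

```text
tcp [0.4801 0.262  0.0364] F [-6.1  1.6  5. ]
stop rear x 1645 0.5158 [0.5155 0.5162]
```

Contact at 0.480, as predicted. I'll push on, raising slightly.

Request:
step_arm(
  plan=[
    [-0.02,0,-0.05,0,0,0],
    [-0.04,0,-0.1,0,0,0],
    [-0.06,0,-0.15,0,0,0],
    [-0.07,0,-0.2,0,0,0],
    [-0.07,0,-0.2,0,0,0],
  ],
)

```text
t: 25.65
tool_pos: [0.4808, 0.2619, 0.0364]
tool_rot: [0.23, 1.567, -2.891]
contact_force: [-7.4, 1.3, 4.2]
width: 0.046
```

Run:
```python
from h import *
stopx('w20',cy=.2625)
```

```text
tcp [0.4808 0.2619 0.0364] F [-7.4  1.3  4.2]
stop rear x 1652 0.5166 [0.5162 0.5169]
```

Request:
step_arm(
  plan=[
    [0,0,-0.05,0,0,0],
    [-0.01,0,-0.1,0,0,0],
    [-0.01,0,-0.15,0,0,0],
    [-0.02,0,-0.2,0,0,0],
    [-0.02,0,-0.25,0,0,0],
    [-0.02,0,-0.3,0,0,0],
    [-0.02,0,-0.3,0,0,0],
  ],
)

```text
t: 26.4
tool_pos: [0.4837, 0.262, 0.0364]
tool_rot: [0.227, 1.567, -2.893]
contact_force: [-7.2, 1.9, 2.6]
width: 0.0461
```

Run:
```python
from h import *
stopx('w21',cy=.2625)
```

```text
tcp [0.4837 0.262  0.0364] F [-7.2  1.9  2.6]
stop rear x 1636 0.5194 [0.5191 0.5197]
```

Request:
step_arm(
  plan=[
    [0,0,-0.05,0,0,0],
    [0,0,-0.1,0,0,0],
    [0,0,-0.15,0,0,0],
    [0,0,-0.2,0,0,0],
    [0,0,-0.25,0,0,0],
    [0,0,-0.3,0,0,0],
    [0,0,-0.32,0,0,0],
    [0,0,-0.32,0,0,0],
  ],
)

```text
t: 27.25
tool_pos: [0.4868, 0.262, 0.0364]
tool_rot: [0.234, 1.567, -2.886]
contact_force: [-7.0, 1.3, 2.5]
width: 0.0459
```

Request:
step_arm(
  plan=[
    [0.03,0,0.08,0,0,0],
    [0.06,0,0.15,0,0,0],
    [0.06,0,0.2,0,0,0],
    [0.06,0,0.2,0,0,0],
  ],
)

```text
t: 27.65
tool_pos: [0.4868, 0.2621, 0.0364]
tool_rot: [2.181, 1.57, -0.939]
contact_force: [-4.6, 1.3, -0.4]
width: 0.0457
```

Run:
```python
from h import *
stopx('w22',cy=.2625)
p,R,s=tool(); print(R.round(4))
```

```text
tcp [0.4868 0.2621 0.0364] F [-4.6  1.3 -0.4]
stop rear x 1602 0.5226 [0.5222 0.5229]
[[ 1.000e-04  2.090e-02 -9.998e-01]
 [-3.000e-04 -9.998e-01 -2.090e-02]
 [-1.000e+00  3.000e-04 -1.000e-04]]
```

Request:
step_arm(
  plan=[
    [0.01,0,0.1,0,0,0],
    [0.01,0,0.15,0,0,0],
    [0.01,0,0.15,0,0,0],
  ],
)

```text
t: 28.0
tool_pos: [0.4866, 0.262, 0.0369]
tool_rot: [3.085, 1.568, -0.036]
contact_force: [0.2, 0.0, -2.0]
width: 0.0458
```

Request:
step_arm(
  plan=[
    [0,0,0,0,0,0],
    [0,0,0,0,0,0],
    [0,0,0,0,0,0],
  ],
  hand=5.4,
)

```text
t: 28.3
tool_pos: [0.4869, 0.2624, 0.0375]
tool_rot: [-2.979, 1.568, 0.184]
contact_force: [0.1, -0.5, 0.2]
width: 0.0539
```

Run:
```python
from h import *
stopx('w23',cy=.2625)
```

```text
tcp [0.4869 0.2624 0.0375] F [ 0.1 -0.5  0.2]
stop rear x 1562 0.5225 [0.5222 0.5228]
```

View pics/w23.png

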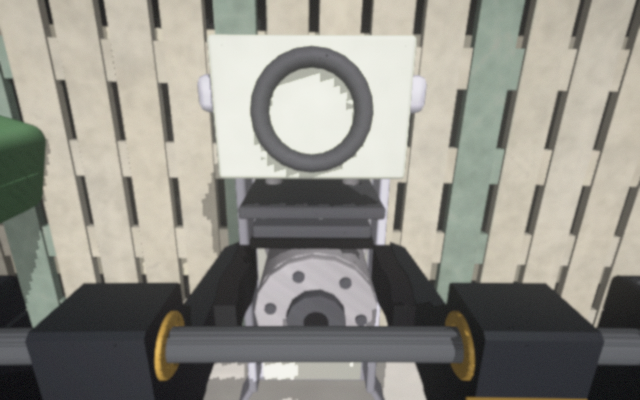

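The hub is released and the stop is 6.7 mm back. I'll open further, rise, and check.

Request:
step_arm(
  plan=[
    [0,0,0,0,0,0],
    [0,0,0,0,0,0],
    [0,0,0,0,0,0],
    [-2,0,0,0,0,0],
    [-6,0,0,0,0,0],
    [-10,0,0,0,0,0],
    [-14,0,0,0,0,0],
    [-16,0,0,0,0,0],
  ],
  hand=7.5,
)

```text
t: 29.15
tool_pos: [0.4876, 0.263, 0.2014]
tool_rot: [-2.806, 1.563, 0.356]
contact_force: [-0.1, -0.1, 1.5]
width: 0.0747
```

Request:
step_arm(
  plan=[
    [0,3,0.5,0,0,0],
    [0,7,1,0,0,0],
    [0,11,1,0,0,0],
    [0,13,1,0,0,0],
    [0,13,1,0,0,0],
    [0,13,1,0,0,0],
  ],
)

```text
t: 29.75
tool_pos: [0.4786, 0.132, 0.1971]
tool_rot: [-2.843, 1.569, 0.318]
contact_force: [-0.7, 0.6, -0.5]
width: 0.0748
```

Run:
```python
from h import *
p,R,s=tool(); print(s['t'],p)
P=cams.camera_params("wrist"); im,d=cams.grab_frame("wrist"); X=cloud(P,d)
cv2.imwrite("pics/w24.png",im[:,:,::-1])
for c in ([.4868,.262],[.4903,.004]):
    q=X.reshape(-1,3); q=q[np.hypot(q[:,0]-c[0],q[:,1]-c[1])<.035]; t=q[(q[:,2]>.075)&(q[:,2]<.084)]
    if len(t)>50:
        m=t.mean(0); v=np.linalg.svd(t-m,full_matrices=False)[2][2]; print(len(t),m.round(4),((t.max(0)+t.min(0))/2).round(4),np.degrees(np.arccos(abs(v[2]))))
P=cams.camera_params("scene"); im,d=cams.grab_frame("scene")
cv2.imwrite("pics/s24.png",cv2.resize(im[110:290,210:440],None,fx=3.3,fy=3.3,interpolation=cv2.INTER_CUBIC)[:,:,::-1])
```

```text
29.75 [0.47861338 0.13197487 0.19708548]
631 [0.4866 0.2599 0.0779] [0.4872 0.2583 0.0776] 1.0798537415656746
669 [0.4905 0.004  0.078 ] [0.4916 0.0057 0.0778] 1.5035403844418476
```

View pics/w24.png

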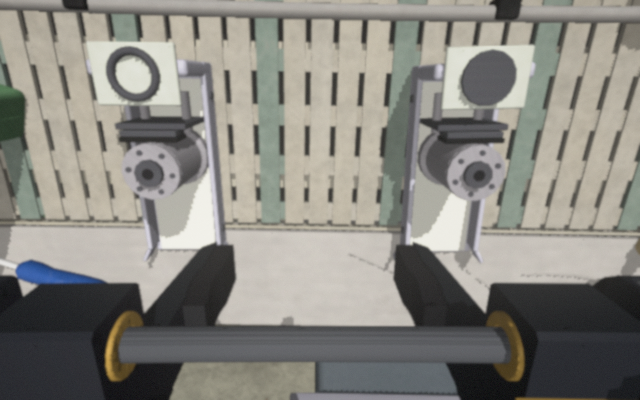

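View pics/s24.png

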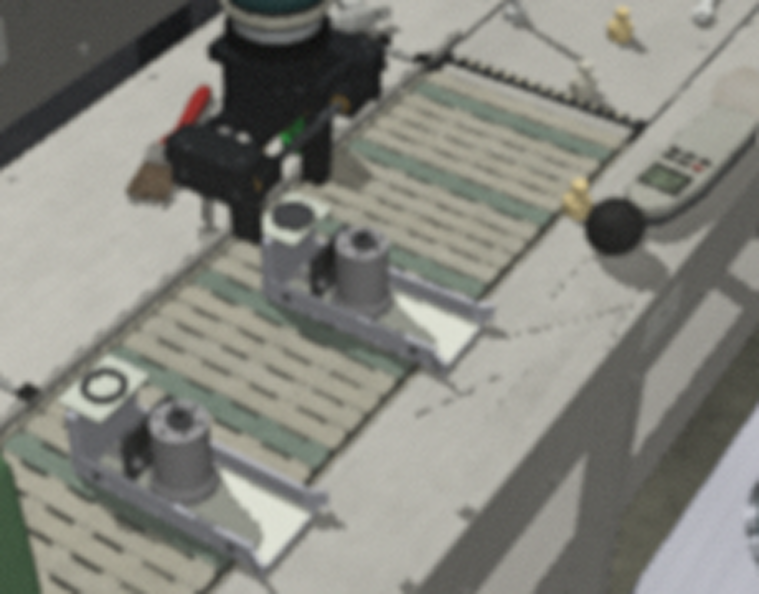

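Both hubs stand upright on the lane floors against the stops, at (150,172) and (478,172) in the wrist view. The bystanders in view are untouched. Handing in.

```bash
python3 -c "
from rig import workorder,ctrl
print(ctrl.get_state()['contact_force']); print(workorder.job_done())"
```

```text
[ 0.07383254 -0.13469382  0.18361176]
the job is handed in; nothing more can be done
None
```

I sorted both hubs into their lanes and handed the job in at about 30 s of the 72 s allowed; no verdict comes back, so this rests on my own checks.

| | Solid hub | Hollow hub |
|---|---|---|
| Where it stood at first | (0.518, -0.134) m, nearer the lanes | (0.548, -0.321) m |
| Weight when lifted | about 7.6 N | about 3 N |
| Lane | full disc | open ring |
| Stop pushed back, by the stop's rear face in the wrist depth picture | about 6.8 mm | about 6.7 mm |
| Distance off the lane's centre line | about 1 mm | within about 2 mm, as placed |

- **Final pictures:** both hubs stand upright on the lane floor against their stops, released, with the tool lifted clear and no force on it. The bystanders in view looked untouched. I did not re-measure the collar and bottle positions at the end.
- **Tilt readings disagreed:** the last oblique view gave 0.019 rad (hollow) and 0.026 rad (solid). Seen from straight above, the solid hub's tilt was 0.004 rad. I put the difference down to depth noise; all are inside the 0.06 limit.
- **Off-centre reading for the hollow hub:** that same oblique view put it 2 to 4 mm off centre, the larger figure coming from the less reliable method. Both are inside the 8 mm limit.
- **Solid hub release:** the arm was still loaded when I opened the fingers, and it sprang about 4 mm forward and 3 mm up. The stop did not move.

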